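# Unlock the tool case and park the rasp in the bench clip

## Robot

A 7-joint arm with a two-finger parallel gripper is mounted at the origin on the work surface. World frame = base frame: x ahead of the robot, y to its left, z up, the work surface at z = 0. Lengths are in m, angles in rad, forces in N, time in s.
With the tool pointing down it reaches from about 0.425 to 0.875 m from the base axis. Payload 8.4 kg.
Tool frame: the origin (TCP) lies on the front face of the gripper's body, between the roots of the fingers; the fingertips stand 70 mm ahead of it and the grasp point (between the pads) lies 51 mm ahead of it (r.nose_length is the distance from the TCP to the fingertips, in m); z points along the fingers, y is the line along which they close (so a half turn about z gives the same grasp; the last joint's range is limited). The gripper opens to 87 mm and grips with 3 to 60 N. Pads are 19 mm wide; open, the fingers measure 117 mm over their backs; the gripper's body (75 mm by 190 mm) begins 51 mm behind the grasp point.
Start: joints at [1.013, 0.333, 0.04, 1.465, -0.013, 1.343, -0.059], TCP at [0.288, -0.583, 0.292] pointing down, gripper open.
Joint ranges: [-2.58, 2.58], [-0.38, 2.09], [-1.3, 1.39], [0.25, 2.4], [-1.5, 4.64], [0.08, 2.09], [-2.65, 2.65]. Speed limits (rad/s): [2.22, 2.22, 2.79, 2.79, 3.14, 3.14, 3.14].

## Interface

Orientations are given as a rotation vector (axis times angle).
In Python, from bench import r gives the robot as it stands.
- The arm moves only by the tool move_arm, never from a script. Its argument "rows" is a list of rows, each an object of numbers: "tx", "ty", "tz": the shift along the tool's x, y, z in mm; "roll": the turn about the tool's z in rad; "hand": the closure, from 0 (fully open) to 1 (shut). In form: [{"tx": .., "ty": .., "tz": .., "roll": .., "hand": ..}, ...]. A call has 1 to 20 rows; each row is the pose to reach, as a shift and turn from the pose commanded when the call began, along the tool's axes at that moment; what a row does not reach only later rows make up. A row lasts 1/12 s, in which the tool goes at most 41.7 mm and 7.16 degrees, less where a joint would pass 70% of its speed; a pose out of reach is approached as far as the arm can. A call with a gripper value outside its range is refused whole. The fingers move at their own pace and stop on an object; "newtons" is the grip in N (left out, the last holds). Time passes only in rows, so rows that repeat a pose let the fingers close. It gives the time, the measured TCP pose, the force, the opening and the grip force at its end, in the units of the state.
- r.sense(): the state, without advancing time (a new reading comes with each control period).
- r.snapshot(name): name is "scene" or "side" or "wrist"; returns a dict with "pixels" (384x512x3 uint8, red, green, blue), "depth" (384x512 float32, m along the optical axis (not along the pixel's ray), 0 where there is no reading), "fovy" (degrees; the focal length in pixels is half the picture's height over the tangent of half this angle, whatever the lens; pixels are square), "cx", "cy" (the principal point, pixels), "D" ([k1, k2, p1, p2, k3] as OpenCV has them; the pictures are not rectified), "world_to_cam" (4x4, takes a point from world to camera coordinates). Camera axes: x right, y down, z forward; pixel columns grow to the right and rows downward; lengths in m; the calibration is good to about 2 mm. A picture is of the moment at which its call begins.
- r.finish_job(): hands the job in; it is judged then, once.
Trained networks look in the newest picture that a camera, given by its name, has taken for a name from the list of things; names that differ only in an ending like _2 or _b are one class to them, and where a whole thing is asked for, a point or a joint stands for the part that bears it (a point fixed in the world has none). Each returns a list of dicts, best first, with "conf" (0 to 1); they miss things now and then, are a little off and sometimes report something else, mostly with a low value. They report only what shows in the picture. A call takes as long as a camera call. They do not tell look-alikes from the thing itself.
- r.recognise(camera, thing): "rect" ([centre column, centre row, width, height] as shares, 0 to 1, of the picture: columns of its width, rows of its height, round what is visible of it).
- r.trace(camera, thing): "pixels" (384x512 bool, what is visible of it) and "rect" ([centre column, centre row, width, height] as shares, 0 to 1, of the picture: columns of its width, rows of its height, round what is visible of it).
The state is a dict: "t": time; "qpos": joint angles; "dq": joint speeds; "tau": joint torques, N m; "tool_pos": TCP position; "tool_rot": TCP orientation; "wrist_force": force on the tool from outside, world axes, zero at the start; "moment": the same for the moment, N m; "grip_width": finger opening in m; "grip_force": force on a finger pad.
Only numpy, scipy, OpenCV 4.12 (cv2) and the standard library are available. Lean on these libraries where they do the work, as an engineer would, in place of code of your own. Each camera call takes 0.05 s, during which the arm holds its last target. There are 200 camera calls.

## Task

Open the locked tool case: slide its safety catch aside off the release button and press the button so that the lid springs open. Lift out the round rasp, lay it down on the black rubber mat and let go, then take it again by its wooden handle and push its blade down past the sprung jaw until it sits fully home in the fork of the bench clip, handle on the robot's side and its steel collar close up to the fork. Do not drop the rasp, leave the flat file in the case and the other things on the table where they are, and leave the case open.

Things in the scene. Friction and masses are not known exactly. Their poses are not given: they have to be found in the camera images.
- case: Grey tool case, fixed, 250 long (its x) x 235 wide (its y), 66 high, 78 with the shut lid. Origin: centre of its underside, z up. Along its -y side runs a black ledge 70 wide (top at z 56) with catch and button. The lid (160 wide) covers the rest, hinged on the +y side. Under it are two equal pockets along x, at y = 1 and y = 69: one holds the rasp, one the file, handles to -x.
- case_groove (a point): Middle of the finger groove that crosses the tray under the blades, on its floor (case x 33, y 35, z 12); axes as the case. The groove spans case x 0 to 66, y -42 to 112. At x below 0 the handles lie sunk between walls up to z 56 (2 mm play); at x above 66 the blade ends lie on a step between walls up to z 52. So tools can be gripped only by the blade, over the groove.
- catch (a joint): Travel of the safety catch along the case's +x, in m: 0 shut over the button, 0.055 fully open at its stop. About 2 N of friction; it stays where it is left. It may start up to 0.006 open.
- catch_rib (a point): Top centre (case z 86) of the catch's upright rib; moves with it. The catch is an aluminium plate 56 (case x) x 46 x 4, upper face at case z 68; the rib in its middle is 10 thick (x), 34 wide (y), 18 high. Dark rails (top at case z 72) guide it on both sides, inner faces 21 from its centre line. It can be pushed by the rib with shut fingers.
- button (a joint): Travel of the release button downwards, in m: 0 up, 0.006 fully pressed. It takes 2 N to start and 6 N to press fully; from about 0.0045 the latch frees the lid, which then opens by itself in about 2 s. It springs back.
- button_top (a point): Centre of the top of the steel push button, 32 diameter, 5 proud of the ledge (case z 61); under the catch while that is shut, free from above when it is open. 35 from the lid's free edge, whose top is at case z 78.
- lid (a joint): Angle of the sprung lid, rad: 0 shut and latched, 2.3 fully open: then it leans outwards over the case's +y side, 42 degrees from upright, top about 190 above the table.
- rasp: Round rasp, loose, 200 long, 0.12 to 0.21 kg. x runs from handle to tip. Origin: on its axis, 28 before the handle: its balance point, and the part for the fork. Wooden handle x = -128 to -28, 30 wide (y), 24 high (z); steel collar 19 diameter, ends at x = -22; round blade 14 diameter to x = 60, tip at 72. In the case its axis is at case z 45. On a flat surface it lies on handle and tip, 3 degrees nose down.
- rasp_handle (a point): Middle of the rasp's handle, on its axis (x = -78 of the rasp).
- file: Flat file, loose, in the other pocket of the case: same handle and length as the rasp, but a flat blade 20 wide x 6 thick. Stays where it is. Origin on its axis, 28 before the handle.
- mat: Black rubber mat, fixed, 240 (x) x 110 (y) x 5 thick, on the table between case and clip. Origin: centre of its underside.
- clip: Bench clip, fixed: wooden foot 120 x 100 x 18, on it a grey block with a fork 40 long (x) for a round blade lying along the clip's x. Origin: centre of its underside. Slot 17 wide, floor at z 68, open upwards. -y side: fixed cheek to z 98, flared above to z 111. +y side: two short tines to z 82 and between them the sprung steel jaw, 24 wide (x), top at z 112. -x is the robot's side, where the handle goes.
- clip_seat (a point): The seat: where the rasp's origin comes to lie, on the slot's middle line, 75 above the clip's underside; axes as the clip. The collar does not go into the slot: it meets the fork's near face if the rasp is more than 2 mm too far in +x, so stay a few mm short.
- jaw (a joint): Angle of the sprung jaw, rad: 0 shut. Its sloping nose hangs over the slot (tip 1 from the middle line, at z 85 to 88). A blade pushed straight down turns it outwards by about 0.1, needing some 5 to 12 N, and it snaps back to 0 over the blade when that is down.
- cross: Plain wooden cross 200 x 135 x 19, lying on the far side of the table; leave it. Origin: on its underside, middle of the long bar.
- sanding_block: Dark sanding block 100 x 65 x 28 on the far side; leave it. Origin: centre of its underside.
- paint_pot: Small lidded paint pot, 60 diameter, 70 high, between robot and case; leave it. Origin: centre of its underside.
Mind the look-alikes: they are no part of the job. Several things look just like the clip: the one meant starts farthest from the robot's base.

How it is judged:
By the outcome, as a careful person would: the job done as asked, in the order asked, and still so for the second after the job is handed in, with the robot touching nothing.
It also fails if it takes over 58 s, if anything falls off the work surface, if the arm or the gripper's body presses on something with over 40 N, if the wrist force passes 120 N, or if a joint passes its speed limit or range.

## Working session

There is one attempt and no reset: what is moved stays moved. The work goes in short steps, Python scripts to look and compute and a tool call to move; the robot and the scene stay as the last step left them, time stands still between calls to the robot, and variables do not carry over. Pictures are saved under pics/ and viewed, at most 10 in all, crops included, and the job is handed in when it is done.

Besides the shell and the picture viewer there is one more tool, called by a JSON object that holds its "method" and its "body". move_arm: Moves the arm, as the interface text tells. Its arguments: {"type":"object","properties":{"rows":{"type":"array","items":{"type":"object","properties":{"tx":{"type":"number"},"ty":{"type":"number"},"tz":{"type":"number"},"roll":{"type":"number"},"hand":{"type":"number"}}}},"newtons":{"type":"number"}},"required":["rows"]}

```bash
mkdir -p pics; ls; cat > h.py <<'E'
import numpy as np, cv2
from bench import r
from scipy.spatial.transform import Rotation as R
def K(s):
    f=192/np.tan(np.radians(s["fovy"])/2); return np.array([[f,0,s["cx"]],[0,f,s["cy"]],[0,0,1]])
def cloud(s):
    v,u=np.mgrid[0:384,0:512]; p=np.stack([u,v],-1).reshape(-1,1,2).astype(np.float64)
    n=cv2.undistortPoints(p,K(s),np.array(s["D"],float)).reshape(384,512,2)
    d=s["depth"].astype(float); c=np.concatenate([n*d[...,None],d[...,None]],-1)
    T=np.linalg.inv(s["world_to_cam"]); w=c@T[:3,:3].T+T[:3,3]; w[d==0]=np.nan; return w
def proj(s,P):
    T=np.array(s["world_to_cam"]); rv=cv2.Rodrigues(T[:3,:3])[0]
    return cv2.projectPoints(np.atleast_2d(P).astype(float),rv,T[:3,3],K(s),np.array(s["D"],float))[0].reshape(-1,2)
def save(s,n): cv2.imwrite(f"pics/{n}.png",s["pixels"][...,::-1])
E
python3 - <<'E'
from h import *
st=r.sense(); print({k:np.round(v,3) for k,v in st.items()})
ims=[]
for c in ["scene","side"]:
    s=r.snapshot(c); np.savez(f"{c}0.npz",**s); ims.append(s["pixels"]); w=cloud(s)
    T=np.linalg.inv(s["world_to_cam"]); print(c,"cam",T[:3,3].round(2),"fwd",T[:3,2].round(2))
    for th in ["case","catch","button","mat","clip","rasp","paint_pot","cross","sanding_block","jaw"]:
        for d in r.trace(c,th):
            m=d["pixels"]; 
            if d["conf"]<.2: continue
            q=w[m]; print(c,th,round(d["conf"],2),(np.array(d["rect"])*[512,384,512,384]).round(),np.nanmedian(q,0).round(3))
cv2.imwrite("pics/a_scene.png",ims[0][...,::-1]);cv2.imwrite("pics/a_side.png",ims[1][...,::-1])
E
```

```text
pics
{'t': np.float64(0.0), 'qpos': array([ 1.013,  0.334,  0.04 ,  1.466, -0.013,  1.343, -0.059]), 'dq': array([-0.002,  0.001, -0.001,  0.   , -0.   ,  0.   , -0.   ]), 'tau': array([-0.0000e+00, -6.5637e+01,  1.3350e+00, -4.0380e+01, -6.0000e-02,
        4.5000e-02,  0.0000e+00]), 'tool_pos': array([ 0.288, -0.582,  0.291]), 'tool_rot': array([-3.058e+00, -7.140e-01,  1.000e-03]), 'wrist_force': array([-0.056,  0.649,  0.742]), 'moment': array([ 0.022, -0.   , -0.005]), 'grip_force': np.float64(0.0), 'grip_width': np.float64(0.087)}
scene cam [1.14 0.26 1.11] fwd [-0.49 -0.22 -0.84]
scene case 0.89 [337. 232. 110. 106.] [0.58  0.259 0.076]
scene catch 0.53 [318. 203.  21.  23.] [0.52  0.173 0.068]
scene mat 0.56 [252. 200.  52.  68.] [ 0.553 -0.033  0.005]
scene clip 0.65 [186. 102.  33.  40.] [ 0.289 -0.417  0.02 ]
scene clip 0.64 [201. 188.  47.  44.] [ 0.602 -0.191  0.019]
scene clip 0.6 [221. 132.  38.  39.] [ 0.362 -0.233  0.02 ]
scene paint_pot 0.56 [351. 162.  20.  24.] [0.329 0.227 0.058]
scene cross 0.75 [247. 275.  54.  64.] [0.771 0.051 0.018]
scene cross 0.2 [336. 229
[... 452 characters left out ...]
.47 [255. 246.  23.  16.] [0.517 0.175 0.069]
side mat 0.27 [234. 281. 118. 100.] [0.551 0.311 0.077]
side clip 0.71 [334. 145.  37.  36.] [ 0.276 -0.412  0.022]
side clip 0.7 [319. 170.  42.  38.] [ 0.352 -0.227  0.021]
side clip 0.67 [170. 231.  69.  33.] [0.767 0.059 0.019]
side clip 0.61 [244. 175.  36.  43.] [ 0.587 -0.187  0.02 ]
side clip 0.6 [233. 279. 121.  64.] [0.553 0.298 0.078]
side paint_pot 0.76 [335. 275.  21.  38.] [0.316 0.245 0.049]
side cross 0.84 [169. 231.  69.  33.] [0.767 0.061 0.018]
side sanding_block 0.63 [192. 187.  32.  21.] [ 0.748 -0.136  0.027]
side jaw 0.66 [243. 170.   6.  27.] [ 0.589 -0.189  0.075]
side jaw 0.66 [320. 166.   3.  26.] [ 0.345 -0.228  0.076]
```

```bash
python3 - <<'E'
from h import *
for c,(x0,x1,y0,y1) in {"scene":(150,420,70,310),"side":(120,370,110,350)}.items():
    s=dict(np.load(f"{c}0.npz")); a=s["pixels"][y0:y1,x0:x1,::-1]; cv2.imwrite(f"pics/b_{c}.png",cv2.resize(a,None,fx=2.5 if c=="scene" else 2.5,fy=2.5,interpolation=cv2.INTER_CUBIC)[:600])
E
```

```text
(no output)
```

View pics/b_scene.png

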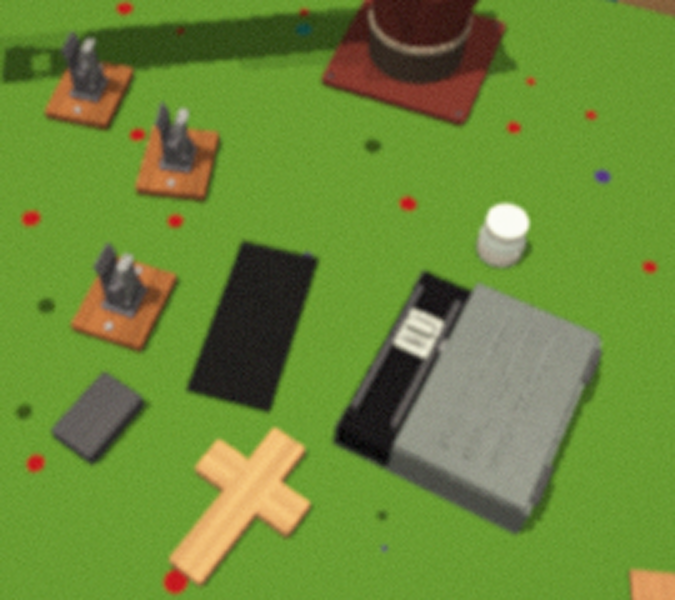

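View pics/b_side.png

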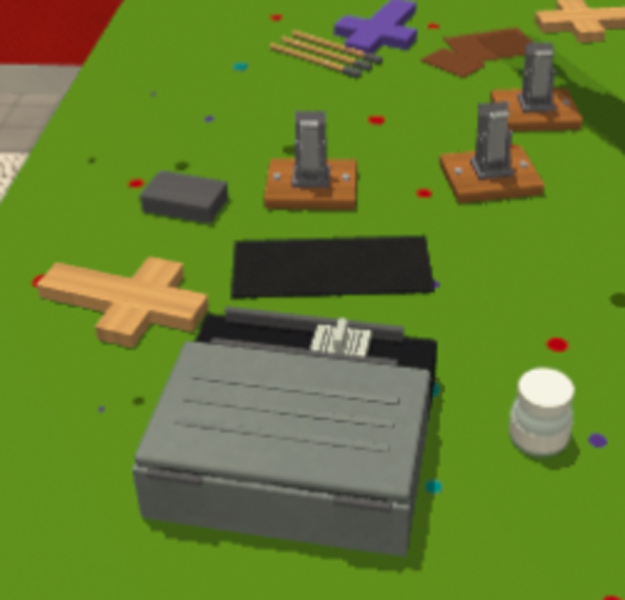

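The scene picture shows the case at crop (470,400), the catch plate at (420,335), and the clip farthest from the robot at crop (125,300). The other two clips, at (178,155) and (90,90), are nearer the base. The side picture agrees: the lid is shut, the catch rib is at (340,330), and the mat is at (335,267) with the clip at (310,165) behind it.

```bash
cat >> h.py <<'E'
def rectfit(P,lx,ly,yaw0,c0):
    "fit rectangle lx*ly outline to xy points: maximise inside/area IoU via raster"
    from scipy.optimize import minimize
    g=0.001; 
    lo=P.min(0)-.03; hi=P.max(0)+.03
    n=((hi-lo)/g).astype(int)+1; im=np.zeros(n[::-1],np.uint8)
    ij=((P-lo)/g).astype(int); im[ij[:,1],ij[:,0]]=255
    im=cv2.morphologyEx(im,cv2.MORPH_CLOSE,np.ones((9,9)))
    X,Y=np.meshgrid(lo[0]+g*(np.arange(n[0])+.5),lo[1]+g*(np.arange(n[1])+.5)); m=im>0
    def cost(q):
        c,s=np.cos(q[2]),np.sin(q[2]); a=c*(X-q[0])+s*(Y-q[1]); b=-s*(X-q[0])+c*(Y-q[1])
        d=np.minimum(lx/2-abs(a),ly/2-abs(b)); w=1/(1+np.exp(-d/.001))
        return np.abs(w-m).sum()*g*g/(lx*ly)
    o=minimize(cost,[*c0,yaw0],method="Nelder-Mead",options=dict(initial_simplex=np.array([[*c0,yaw0]]+[np.array([*c0,yaw0])+d for d in np.diag([.01,.01,.1])])))
    return o.x,o.fun
E
python3 - <<'E'
from h import *
for c in ["scene","side"]:
    s=dict(np.load(f"{c}0.npz")); w=cloud(s).reshape(-1,3)
    def near(x,y,rad,z0,z1):
        return w[(np.hypot(w[:,0]-x,w[:,1]-y)<rad)&(w[:,2]>z0)&(w[:,2]<z1)]
    P=near(.56,.29,.22,.074,.084); q,f=rectfit(P[:,:2],.25,.16,-.1,(.56,.29)); 
    print(c,"lid",q.round(4),round(f,3),np.median(P[:,2]).round(4),"case",(q[:2]-.0375*np.array([-np.sin(q[2]),np.cos(q[2])])).round(4))
    P=near(.595,-.19,.085,.013,.022); q,f=rectfit(P[:,:2],.12,.10,0,(.595,-.19)); print(c,"clip",q.round(4),round(f,3),np.median(P[:,2]).round(4))
    rgb=s["pixels"].reshape(-1,3); k=(rgb.max(1)<60)&(np.hypot(w[:,0]-.55,w[:,1]+.03)<.15)&(w[:,2]<.012)
    q,f=rectfit(w[k][:,:2],.24,.11,-.05,(.55,-.03)); print(c,"mat",q.round(4),round(f,3),np.median(w[k][:,2]).round(4))
    P=near(.52,.174,.03,.076,.09); print("rib",P.mean(0).round(4),len(P), near(.595,-.19,.05,.1,.12).mean(0).round(4))
    d=r  
E
```

```text
scene lid [ 0.5566  0.2848 -0.0996] 0.05 0.0781 case [0.5529 0.2475]
scene clip [ 0.589  -0.2018  0.058 ] 0.433 0.0178
scene mat [ 0.5471 -0.0336  0.1219] 0.106 0.0047
rib [0.5176 0.1744 0.0832] 47 [ 0.5888 -0.2064  0.1075]
side lid [ 0.5563  0.2877 -0.0969] 0.044 0.0784 case [0.5527 0.2503]
side clip [ 0.5893 -0.1991  0.0417] 0.414 0.0185
side mat [ 0.546  -0.0303  0.1288] 0.096 0.0056
rib [0.5173 0.1791 0.0849] 47 [ 0.5901 -0.2058  0.1074]
```

```bash
cat >> h.py <<'E'
CASE=np.array([.5528,.249,-.098])
def tow(F,p):
    c,s=np.cos(F[2]),np.sin(F[2]); return np.array([F[0]+c*p[0]-s*p[1],F[1]+s*p[0]+c*p[1],p[2] if len(p)>2 else 0])
def tof(F,p):
    c,s=np.cos(F[2]),np.sin(F[2]); d=np.asarray(p)[...,:2]-F[:2]; return np.stack([c*d[...,0]+s*d[...,1],-s*d[...,0]+c*d[...,1]],-1)
def plan(tip,yaw_y=None,st=None):
    "tip: world target of fingertips (m); yaw_y: heading of tool y axis; from current pose -> tx,ty,tz mm, roll"
    st=st or r.sense(); M=R.from_rotvec(st["tool_rot"]).as_matrix()
    d=M.T@(np.array(tip)+[0,0,.070]-st["tool_pos"])*1000
    yc=np.arctan2(M[1,1],M[0,1]); roll=0
    if yaw_y is not None: roll=-((yaw_y-yc+np.pi/2)%np.pi-np.pi/2)
    print("tx,ty,tz",d.round(1),"roll",round(roll,4),"j7",st["qpos"][6].round(2),"tooly",yc.round(3),"z",M[:,2].round(3))
E
python3 - <<'E'
from h import *
print(r.nose_length)
plan(tow(CASE,[-.060,-.0775,.13]),CASE[2])
E
```

```text
0.0697
tx,ty,tz [ 514.  -594.3   92.3] roll -1.014 j7 -0.06 tooly -1.112 z [-0.  0. -1.]
```

{"method": "move_arm", "body": {"rows": [{"tx": 257,"ty": -297,"tz": 20,"roll": -0.5,"hand": 1},{"tx": 257,"ty": -297,"tz": 20,"roll": -0.5,"hand": 1},{"tx": 257,"ty": -297,"tz": 20,"roll": -0.5,"hand": 1},{"tx": 257,"ty": -297,"tz": 20,"roll": -0.5,"hand": 1},{"tx": 257,"ty": -297,"tz": 20,"roll": -0.5,"hand": 1},{"tx": 257,"ty": -297,"tz": 20,"roll": -0.5,"hand": 1},{"tx": 257,"ty": -297,"tz": 20,"roll": -0.5,"hand": 1},{"tx": 257,"ty": -297,"tz": 20,"roll": -0.5,"hand": 1},{"tx": 257,"ty": -297,"tz": 20,"roll": -0.5,"hand": 1},{"tx": 514,"ty": -594,"tz": 92,"roll": -1.014,"hand": 1},{"tx": 514,"ty": -594,"tz": 92,"roll": -1.014,"hand": 1},{"tx": 514,"ty": -594,"tz": 92,"roll": -1.014,"hand": 1},{"tx": 514,"ty": -594,"tz": 92,"roll": -1.014,"hand": 1},{"tx": 514,"ty": -594,"tz": 92,"roll": -1.014,"hand": 1},{"tx": 514,"ty": -594,"tz": 92,"roll": -1.014,"hand": 1},{"tx": 514,"ty": -594,"tz": 92,"roll": -1.014,"hand": 1},{"tx": 514,"ty": -594,"tz": 92,"roll": -1.014,"hand": 1},{"tx": 514,"ty": -594,"tz": 92,"roll": -1.014,"hand": 1},{"tx": 514,"ty": -594,"tz": 92,"roll": -1.014,"hand": 1},{"tx": 514,"ty": -594,"tz": 92,"roll": -1.014,"hand": 1}]}}

```text
t: 2.77
tool_pos: [0.4852, 0.1854, 0.1995]
tool_rot: [-2.316, -2.116, -0.004]
wrist_force: [-1.2, -0.1, -0.8]
grip_width: 0.0003
grip_force: 0.0
```

```bash
python3 - <<'E'
from h import *
s=r.snapshot("wrist"); np.savez("w1.npz",**s); cv2.imwrite("pics/w1.png",s["pixels"][...,::-1])
T=np.linalg.inv(s["world_to_cam"]); print(T[:3,3].round(3),T[:3,2].round(2),s["D"],s["fovy"])
w=cloud(s).reshape(-1,3); q=tof(CASE,w)
k=(w[:,2]>.08)&(w[:,2]<.09)&(abs(q[:,0])<.05)&(abs(q[:,1]+.0775)<.025); 
if k.sum()>10: print("rib",q[k].min(0),q[k].max(0),w[k][:,2].max())
k=(w[:,2]>.074)&(w[:,2]<.083)&(q[:,1]>-.05)&(abs(q[:,0])<.1)
if k.sum()>10: print("lid edge", np.percentile(q[k][:,1],[0,1,5]))
plan(tow(CASE,[-.060,-.0775,.075]),CASE[2])
E
```

```text
[0.491 0.257 0.293] [-0.02 -0.26 -0.97] [-0.01101881  0.          0.          0.          0.        ] 66.5114938915627
rib [-0.03535185 -0.07798885] [-0.02522218 -0.0611923 ] 0.08821764982792768
lid edge [-0.04990512 -0.04164724 -0.03591891]
tx,ty,tz [-4.5  0.9 54.6] roll 0.0065 j7 -0.66 tooly -0.091 z [-0.002  0.003 -1.   ]
```

View pics/w1.png

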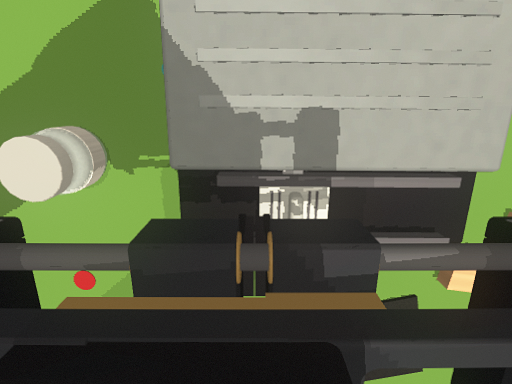

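The wrist picture shows the catch plate at (294,203), the lid edge along row 170, and the shut fingers at (255,255), left of the rib as planned.

{"method": "move_arm", "body": {"rows": [{"tz": 20,"hand": 1},{"tz": 40,"hand": 1},{"tz": 48,"hand": 1},{"tz": 48,"hand": 1}]}}

```text
invalid input at $.rows[0]: expected keys tx, ty, tz, roll, hand
```

```bash
python3 - <<'E'
from h import *
st=r.sense(); print(st["tool_pos"].round(4),tof(CASE,st["tool_pos"]).round(4))
plan(tow(CASE,[-.060,-.0775,.075]),CASE[2])
E
```

```text
[0.4851 0.1821 0.1996] [-0.0609 -0.0732]
tx,ty,tz [-4.5  0.9 54.6] roll 0.0065 j7 -0.66 tooly -0.091 z [-0.002  0.003 -1.   ]
```

{"method": "move_arm", "body": {"rows": [{"tx": 0,"ty": 0,"tz": 20,"roll": 0,"hand": 1},{"tx": 0,"ty": 0,"tz": 40,"roll": 0,"hand": 1},{"tx": 0,"ty": 0,"tz": 48,"roll": 0,"hand": 1},{"tx": 0,"ty": 0,"tz": 48,"roll": 0,"hand": 1}]}}

```text
t: 3.15
tool_pos: [0.4847, 0.1761, 0.1507]
tool_rot: [-2.328, -2.108, 0.005]
wrist_force: [-0.2, -0.4, -0.3]
grip_width: 0.0006
grip_force: 0.0
```

```bash
python3 - <<'E'
from h import *
st=r.sense(); print(st["tool_pos"].round(4),tof(CASE,st["tool_pos"]).round(4))
plan(tow(CASE,[-.060,-.0775,.075]),CASE[2])
E
```

```text
[0.4847 0.1761 0.1507] [-0.0606 -0.0792]
tx,ty,tz [1.7 0.7 5.7] roll -0.0009 j7 -0.7 tooly -0.099 z [-0.003 -0.001 -1.   ]
```

{"method": "move_arm", "body": {"rows": [{"tx": 1,"ty": 0,"tz": 5,"roll": 0,"hand": 1},{"tx": 1,"ty": 6,"tz": 5,"roll": 0,"hand": 1},{"tx": 1,"ty": 14,"tz": 5,"roll": 0,"hand": 1},{"tx": 1,"ty": 22,"tz": 5,"roll": 0,"hand": 1},{"tx": 1,"ty": 30,"tz": 5,"roll": 0,"hand": 1},{"tx": 1,"ty": 38,"tz": 5,"roll": 0,"hand": 1},{"tx": 1,"ty": 46,"tz": 5,"roll": 0,"hand": 1},{"tx": 1,"ty": 54,"tz": 5,"roll": 0,"hand": 1},{"tx": 1,"ty": 60,"tz": 5,"roll": 0,"hand": 1},{"tx": 1,"ty": 63,"tz": 5,"roll": 0,"hand": 1},{"tx": 1,"ty": 63,"tz": 5,"roll": 0,"hand": 1}]}}

```text
t: 4.07
tool_pos: [0.5492, 0.1721, 0.1471]
tool_rot: [-2.328, -2.109, -0.001]
wrist_force: [-0.0, -0.1, 0.2]
grip_width: 0.0004
grip_force: 0.0
```

```bash
python3 - <<'E'
from h import *
st=r.sense(); print(tof(CASE,st["tool_pos"]).round(4),st["wrist_force"].round(1))
for c in ["wrist","scene","side"]:
    s=r.snapshot(c); w=cloud(s).reshape(-1,3); q=tof(CASE,w); save(s,"c_"+c); np.savez(c+"2.npz",**s)
    k=(w[:,2]>.080)&(w[:,2]<.089)&(abs(q[:,0])<.06)&(abs(q[:,1]+.0775)<.025)&(q[:,0]>.008)
    if k.sum()>4: print(c,"rib",k.sum(),q[k].min(0).round(4),q[k].max(0).round(4))
    for th in ["catch","button"]:
        for d in r.trace(c,th)[:2]:
            k=d["pixels"].ravel(); print(c,th,round(d["conf"],2),k.sum(),np.nanmin(q[k],0).round(4),np.nanmax(q[k],0).round(4),np.nanmedian(w[k][:,2]).round(4))
E
```

```text
[ 0.004  -0.0769] [-0.  -0.1  0.2]
wrist rib 202 [ 0.008  -0.0668] [ 0.0223 -0.0608]
wrist catch 0.79 1671 [-0.0103 -0.072 ] [ 0.0454 -0.0581] 0.0689
wrist button 0.57 715 [-0.0451 -0.0747] [-0.0157 -0.062 ] 0.0614
side rib 39 [ 0.008  -0.0906] [ 0.0257 -0.0585]
side catch 0.65 199 [-0.0084 -0.1018] [ 0.0518 -0.0543] 0.0694
```

{"method": "move_arm", "body": {"rows": [{"tx": 0,"ty": 3,"tz": 0,"roll": 0,"hand": 1},{"tx": 0,"ty": 6,"tz": 0,"roll": 0,"hand": 1},{"tx": 0,"ty": 7,"tz": 0,"roll": 0,"hand": 1},{"tx": 0,"ty": 7,"tz": 0,"roll": 0,"hand": 1}]}}

```text
t: 4.85
tool_pos: [0.5558, 0.1716, 0.1472]
tool_rot: [-2.328, -2.11, -0.0]
wrist_force: [0.4, -0.8, 0.6]
grip_width: 0.0008
grip_force: 0.0
```

```bash
python3 - <<'E'
from h import *
st=r.sense(); print(tof(CASE,st["tool_pos"]).round(4),st["wrist_force"].round(1))
plan(tow(CASE,[-.0305,-.0815,.056]),CASE[2])
E
```

```text
[ 0.0105 -0.0767] [ 0.4 -0.8  0.6]
tx,ty,tz [ -4.8 -41.   21.2] roll -0.0002 j7 -0.69 tooly -0.098 z [ 0.  0. -1.]
```

{"method": "move_arm", "body": {"rows": [{"tx": -2,"ty": -15,"tz": -3,"roll": 0,"hand": 1},{"tx": -5,"ty": -41,"tz": 0,"roll": 0,"hand": 1},{"tx": -5,"ty": -41,"tz": 10,"roll": 0,"hand": 1},{"tx": -5,"ty": -41,"tz": 16,"roll": 0,"hand": 1},{"tx": -5,"ty": -41,"tz": 19,"roll": 0,"hand": 1},{"tx": -5,"ty": -41,"tz": 22,"roll": 0,"hand": 1},{"tx": -5,"ty": -41,"tz": 23,"roll": 0,"hand": 1}]}}

```text
t: 5.43
tool_pos: [0.5143, 0.1705, 0.126]
tool_rot: [2.328, 2.109, -0.003]
wrist_force: [-18.3, -6.9, 41.3]
grip_width: 0.0005
grip_force: 20.8
```

{"method": "move_arm", "body": {"rows": [{"tx": 0,"ty": 0,"tz": 1,"roll": 0,"hand": 1},{"tx": 0,"ty": 0,"tz": -15,"roll": 0,"hand": 1},{"tx": -20,"ty": 0,"tz": -50,"roll": 0,"hand": 1},{"tx": -60,"ty": 0,"tz": -70,"roll": 0,"hand": 1},{"tx": -80,"ty": 0,"tz": -90,"roll": 0,"hand": 1},{"tx": -80,"ty": 0,"tz": -110,"roll": 0,"hand": 1}]}}

```text
t: 5.93
tool_pos: [0.5072, 0.0853, 0.2353]
tool_rot: [2.333, 2.101, -0.002]
wrist_force: [0.8, 0.6, 0.0]
grip_width: 0.0005
grip_force: 0.0
```

```bash
python3 - <<'E'
from h import *
for i in range(1):
    s=r.snapshot("scene"); w=cloud(s).reshape(-1,3); q=tof(CASE,w)
    k=(abs(q[:,0])<.12)&(q[:,1]>-.04)&(q[:,1]<.27)&(w[:,2]<.21)
    print(np.nanmax(w[k][:,2]), r.sense()["t"])
E
```

```text
0.18223157565891612 5.9833
```

```bash
python3 - <<'E'
from h import *
plan(tow(CASE,[.02,.02,.17]),CASE[2]+np.pi/2)
s=r.snapshot("scene"); save(s,"d_scene"); w=cloud(s); 
for th in ["rasp","file"]:
    for d in r.trace("scene",th)[:2]: q=tof(CASE,w[d["pixels"]]); print(th,round(d["conf"],2),np.nanmedian(q,0),np.nanmin(q,0),np.nanmax(q,0))
E
```

```text
tx,ty,tz [184.5  47.2  -0.4] roll 1.5658 j7 -0.45 tooly -0.103 z [ 0.006 -0.001 -1.   ]
file 0.46 [0.07863497 0.00507171] [ 0.06685277 -0.00261165] [0.09083911 0.0116068 ]
```

{"method": "move_arm", "body": {"rows": [{"tx": 60,"ty": 20,"tz": 0,"roll": -1.576,"hand": 0.3},{"tx": 100,"ty": 30,"tz": 0,"roll": -1.576,"hand": 0.3},{"tx": 140,"ty": 40,"tz": 0,"roll": -1.576,"hand": 0.3},{"tx": 180,"ty": 47,"tz": 0,"roll": -1.576,"hand": 0.3},{"tx": 180,"ty": 47,"tz": 0,"roll": -1.576,"hand": 0.3},{"tx": 180,"ty": 47,"tz": 0,"roll": -1.576,"hand": 0.3},{"tx": 180,"ty": 47,"tz": 0,"roll": -1.576,"hand": 0.3},{"tx": 180,"ty": 47,"tz": 0,"roll": -1.576,"hand": 0.3},{"tx": 180,"ty": 47,"tz": 0,"roll": -1.576,"hand": 0.3},{"tx": 180,"ty": 47,"tz": 0,"roll": -1.576,"hand": 0.3},{"tx": 180,"ty": 47,"tz": 0,"roll": -1.576,"hand": 0.3},{"tx": 180,"ty": 47,"tz": 0,"roll": -1.576,"hand": 0.3},{"tx": 180,"ty": 47,"tz": 0,"roll": -1.576,"hand": 0.3},{"tx": 180,"ty": 47,"tz": 0,"roll": -1.576,"hand": 0.3},{"tx": 180,"ty": 47,"tz": 0,"roll": -1.576,"hand": 0.3}]}}

```text
t: 7.38
tool_pos: [0.5704, 0.2659, 0.233]
tool_rot: [-0.149, -3.136, -0.001]
wrist_force: [0.1, 0.3, -0.8]
grip_width: 0.0605
grip_force: 0.0
```

```bash
python3 - <<'E'
from h import *
ims=[]
for c in ["wrist","scene","side"]:
    s=r.snapshot(c); np.savez(c+"3.npz",**s); w=cloud(s); ims.append(s["pixels"])
    for th in ["rasp","file","lid"]:
        for d in r.trace(c,th)[:2]:
            p=w[d["pixels"]]; q=tof(CASE,p); print(c,th,round(d["conf"],2),np.nanmedian(q,0).round(4),np.nanmin(q,0).round(4),np.nanmax(q,0).round(4),np.nanpercentile(p[:,2],[5,50,95]).round(4))
a=ims[0]; b=cv2.resize(ims[1][150:320,250:420],(384,384),interpolation=cv2.INTER_CUBIC)
cv2.imwrite("pics/e.png",cv2.resize(np.hstack([a,b]),(800,343))[...,::-1])
st=r.sense(); print(tof(CASE,st["tool_pos"]),st["tool_pos"],st["qpos"].round(2)); plan(tow(CASE,[.02,.02,.17]),CASE[2]+np.pi/2)
E
```

```text
wrist rasp 0.76 [-0.0409  0.0701] [-0.0982  0.0569] [0.0784 0.0902] [0.0492 0.0562 0.0585]
wrist file 0.72 [ 0.0255 -0.2458] [-0.0812 -0.2813] [ 0.0935 -0.0435] [0.0034 0.0057 0.007 ]
wrist file 0.64 [-0.0337  0.0051] [-0.1038 -0.0116] [0.0831 0.0198] [0.0454 0.0574 0.061 ]
wrist lid 0.76 [-0.0503  0.1525] [-0.1585  0.0538] [0.0687 0.2095] [0.0733 0.113  0.1425]
scene rasp 0.63 [-0.0022  0.0726] [-0.0557  0.0577] [0.0946 0.0882] [0.0445 0.0526 0.0583]
scene file 0.58 [-0.0018  0.0053] [-0.0875 -0.0084] [0.0931 0.0197] [0.0426 0.0519 0.0595]
scene lid 0.83 [0.0147 0.1787] [-0.2442  0.1111] [0.1259 0.262 ] [0.077 0.135 0.182]
side rasp 0.64 [-0.0131  0.0782] [-0.0964  0.0335] [0.099  0.0892] [0.0448 0.0534 0.0579]
side file 0.72 [-0.0112  0.0095] [-0.0964 -0.0341] [0.1053 0.0252] [0.0431 0.0543 0.0606]
side lid 0.7 [-0.0186  0.2254] [-0.1249  0.0718] [0.1221 0.2337] [0.1072 0.1807 0.1861]
[0.01618612 0.01819032] [0.57068826 0.26551934 0.23432461] [ 0.23  0.51 -1.    1.55  0.44  1.32  0.66]
tx,ty,tz [-3.8  1.8 -5.7] roll 0.005 j7 0.66 tooly 1.478 z [ 0.  0. -1.]
```

View pics/e.png

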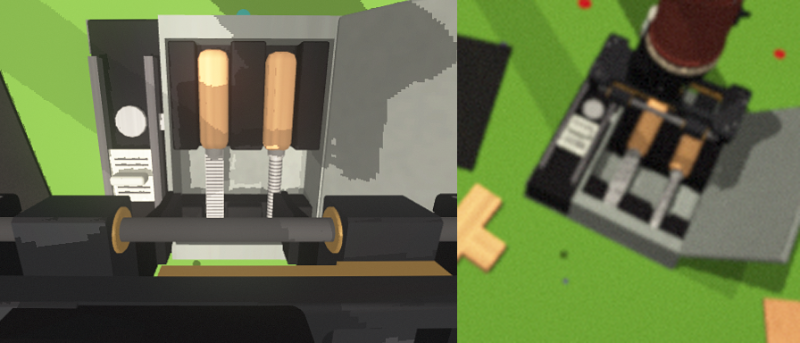

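The left half is the wrist view: lid open, file in the left pocket at (213,130), round rasp in the right pocket at (278,130) beside the lid. The right half shows the catch clear of the button. The rasp's pocket is next to the leaning lid, so I'll measure the clearance to the gripper body.

```bash
python3 - <<'E'
from h import *
st=r.sense(); M=R.from_rotvec(st["tool_rot"]).as_matrix()
A=[]
for c in ["wrist","scene","side"]:
    s=dict(np.load(c+"3.npz")); w=cloud(s).reshape(-1,3); w=w[~np.isnan(w[:,0])]; A.append(w)
    q=tof(CASE,w)
    print(c,"lid y at z:",end=" ")
    for z in [.08,.09,.10,.11,.12,.13,.15,.17]:
        k=(abs(w[:,2]-z)<.003)&(abs(q[:,0])<.11)&(q[:,1]>.1)&(q[:,1]<.25)
        if k.sum()>5: print(z,np.percentile(q[k][:,1],[3,50]).round(3),end=" ")
    print()
    t=(w-st["tool_pos"])@M
    k=(abs(t[:,0])<.09)&(abs(t[:,1])<.13)&(t[:,2]<.075)&(t[:,2]>-.15)
    t=t[k]
    for a in np.arange(-.15,.075,.015):
        b=t[(t[:,2]>=a)&(t[:,2]<a+.015)]
        if len(b)>20: print("  tz",round(a,3),len(b),"x",np.percentile(b[:,0],[1,99]).round(3),"y",np.percentile(b[:,1],[1,99]).round(3))
# rasp/ file blade centre
w=cloud(dict(np.load("wrist3.npz"))).reshape(-1,3); q=tof(CASE,w)
for x0,x1 in [(.0,.015),(.015,.03)]:
  for nm,y in [("file",.003),("rasp",.071)]:
    k=(q[:,0]>x0)&(q[:,0]<x1)&(abs(q[:,1]-y)<.016)&(w[:,2]>.035)&(w[:,2]<.06)
    if k.sum()>5: print(nm,x0,k.sum(),np.nanpercentile(q[k][:,1],[2,50,98]).round(4),np.nanpercentile(w[k][:,2],[50,98]).round(4))
E
```

```text
wrist lid y at z: 0.08 [0.124 0.127] 0.09 [0.132 0.135] 0.1 [0.14  0.142] 0.11 [0.147 0.15 ] 0.12 [0.155 0.158] 0.13 [0.163 0.166] 0.15 [0.178 0.18 ] 
  tz -0.06 10596 x [0.024 0.028] y [-0.047  0.017]
  tz -0.045 25599 x [0.018 0.027] y [-0.055  0.059]
  tz -0.03 28278 x [-0.008  0.039] y [-0.069  0.075]
  tz -0.015 8671 x [-0.022  0.039] y [-0.079  0.081]
  tz -0.0 933 x [-0.007  0.025] y [-0.036  0.037]
  tz 0.015 1006 x [-0.009  0.006] y [-0.034  0.036]
  tz 0.03 596 x [-0.008  0.013] y [-0.04   0.042]
  tz 0.045 605 x [0.001 0.013] y [-0.038  0.04 ]
  tz 0.06 394 x [-0.005  0.013] y [-0.038  0.039]
scene lid y at z: 0.08 [0.125 0.129] 0.09 [0.134 0.138] 0.1 [0.142 0.147] 0.11 [0.151 0.156] 0.12 [0.161 0.165] 0.13 [0.17  0.174] 0.15 [0.187 0.192] 0.17 [0.206 0.21 ] 
  tz -0.15 166 x [-0.043  0.006] y [-0.041  0.042]
  tz -0.135 93 x [-0.043 -0.012] y [-0.04  0.04]
  tz -0.12 93 x [-0.038 -0.013] y [-0.031  0.034]
  tz -0.105 229 x [-0.038  0.025] y [-0.049  0.034]
  tz -0.075 41 x [-0.023 -0.019] y [-0.047  0.017]
  tz -0.06 163 x [-0.035  0.029] y [-0.09   0.091]
  tz -0.045 989
[... 532 characters left out ...]
.038  0.036] y [-0.043  0.039]
  tz -0.09 109 x [-0.023  0.021] y [0.008 0.02 ]
  tz -0.075 176 x [-0.023  0.025] y [-0.011  0.019]
  tz -0.06 205 x [-0.027  0.034] y [-0.059  0.091]
  tz -0.045 895 x [-0.037  0.036] y [-0.087  0.097]
  tz -0.03 424 x [-0.037  0.037] y [-0.081  0.095]
  tz -0.015 255 x [-0.038  0.037] y [-0.079  0.09 ]
  tz 0.015 30 x [-0.011  0.01 ] y [-0.036 -0.027]
  tz 0.045 51 x [-0.013  0.01 ] y [0.038 0.043]
  tz 0.06 29 x [-0.012  0.009] y [0.039 0.042]
file 0.0 297 [-0.0054  0.0047  0.0141] [0.0488 0.0554]
rasp 0.0 253 [0.063  0.0708 0.0796] [0.0526 0.0556]
file 0.015 283 [-0.0047  0.0043  0.0141] [0.0479 0.0491]
rasp 0.015 209 [0.0653 0.0711 0.0785] [0.0516 0.0538]
```

```bash
python3 - <<'E'
from h import *
st=r.sense(); M=R.from_rotvec(st["tool_rot"]).as_matrix()
for c in ["scene","side","wrist"]:
    s=dict(np.load(c+"3.npz")); w=cloud(s).reshape(-1,3); t=(w-st["tool_pos"])@M
    k=(abs(t[:,0])<.05)&(abs(t[:,1])<.1)&(abs(t[:,1])>.05); t=t[k]
    print(c,[(round(a*1000),*(np.percentile(b[:,1],[1,99])*1000).round().astype(int),len(b)) for a in np.arange(-.05,.012,.004) for b in [t[(t[:,2]>=a)&(t[:,2]<a+.004)]] if len(b)>5])
plan(tow(CASE,[.026,.0705,.085]),CASE[2]+np.pi/2)
E
```

```text
scene [(-50, np.int64(-81), np.int64(89), 6), (-46, np.int64(-93), np.int64(94), 393), (-42, np.int64(-94), np.int64(94), 334), (-38, np.int64(-91), np.int64(94), 40), (-34, np.int64(-91), np.int64(92), 26), (-30, np.int64(-89), np.int64(88), 15), (-26, np.int64(-87), np.int64(90), 102), (-22, np.int64(-82), np.int64(85), 52), (-18, np.int64(-86), np.int64(84), 36), (-14, np.int64(-84), np.int64(85), 29), (-10, np.int64(-77), np.int64(87), 10), (-6, np.int64(-85), np.int64(82), 9)]
side [(-46, np.int64(-91), np.int64(97), 448), (-42, np.int64(-82), np.int64(98), 110), (-38, np.int64(-82), np.int64(98), 64), (-34, np.int64(-80), np.int64(96), 50), (-30, np.int64(-79), np.int64(96), 68), (-26, np.int64(-80), np.int64(94), 57), (-22, np.int64(-83), np.int64(91), 41), (-18, np.int64(-80), np.int64(90), 84), (-14, np.int64(-78), np.int64(90), 62), (-10, np.int64(-80), np.int64(90), 72), (-6, np.int64(-79), np.int64(90), 53), (-2, np.int64(-61), np.int64(88), 12)]
wrist [(-46, np.int64(-53), np.int64(55), 600), (-42, np.int64(-54), np.int64(57), 885), (-38, np.int64(-58), np.int64(66), 949), (-34, np.int64(-60), np.int64(67), 584), (-30, np.int64(50), np.int64(64), 507), (-26, np.int64(-62), np.int64(64), 6508), (-22, np.int64(-70), np.int64(80), 826), (-18, np.int64(-78), np.int64(81), 1626), (-14, np.int64(-79), np.int64(81), 1545), (-10, np.int64(-79), np.int64(81), 1599), (-6, np.int64(-81), np.int64(84), 708), (-2, np.int64(-83), np.int64(84), 206)]
tx,ty,tz [-10.1  52.3  79.3] roll 0.005 j7 0.66 tooly 1.478 z [ 0.  0. -1.]
```

{"method": "move_arm", "body": {"rows": [{"tx": -10,"ty": 30,"tz": 0,"roll": 0,"hand": 0.59},{"tx": -10,"ty": 51,"tz": 30,"roll": 0,"hand": 0.59},{"tx": -10,"ty": 51,"tz": 60,"roll": 0,"hand": 0.59},{"tx": -10,"ty": 51,"tz": 79,"roll": 0,"hand": 0.59},{"tx": -10,"ty": 51,"tz": 92,"roll": 0,"hand": 0.59},{"tx": -10,"ty": 51,"tz": 99,"roll": 0,"hand": 0.59},{"tx": -10,"ty": 51,"tz": 99,"roll": 0,"hand": 0.59},{"tx": -10,"ty": 51,"tz": 99,"roll": 0,"hand": 0.59}]}}

```text
t: 8.65
tool_pos: [0.5858, 0.3154, 0.1362]
tool_rot: [0.146, 3.137, 0.001]
wrist_force: [-0.1, 0.9, -0.0]
grip_width: 0.0361
grip_force: 0.0
```

```bash
python3 - <<'E'
from h import *
st=r.sense(); M=R.from_rotvec(st["tool_rot"]).as_matrix(); P=tof(CASE,st["tool_pos"]); print(P.round(4),st["tool_pos"].round(4),st["wrist_force"].round(1),st["grip_width"])
plan(tow(CASE,[.026,.0695,.041]),CASE[2]+np.pi/2)
for c in ["scene","side","wrist"]:
    s=r.snapshot(c); np.savez(c+"4.npz",**s); w=cloud(s).reshape(-1,3); t=(w-st["tool_pos"])@M; q=tof(CASE,w)
    b=t[(abs(abs(t[:,1])-.085)<.015)&(t[:,2]>-.03)&(t[:,2]<.002)&(abs(t[:,0])<.05)]
    if len(b)>5: print(c,len(b),"end x-extent",np.percentile(b[:,0],[1,99]).round(3),"y",np.percentile(b[:,1],[1,99]).round(3))
    for nm,y in [("file",.003),("rasp",.071)]:
        k=(q[:,0]>.07)&(q[:,0]<.09)&(abs(q[:,1]-y)<.016)&(w[:,2]>.043)&(w[:,2]<.058)
        if k.sum()>5: print(c,nm,k.sum(),np.nanpercentile(q[k][:,1],[2,50,98]).round(4),np.nanpercentile(w[k][:,2],[50,98]).round(4))
save(s,"f_wrist")
E
```

```text
[0.0263 0.0693] [0.5858 0.3154 0.1362] [-0.1  0.9 -0. ] 0.03605334842373197
tx,ty,tz [ 0.3  0.2 25.2] roll 0.0047 j7 0.54 tooly 1.478 z [ 0.001  0.001 -1.   ]
scene 57 end x-extent [-0.038 -0.028] y [-0.091  0.09 ]
scene file 51 [-0.0123  0.0013  0.014 ] [0.0454 0.0543]
scene rasp 42 [0.0557 0.0716 0.0857] [0.05   0.0539]
side 310 end x-extent [-0.037  0.036] y [-0.081  0.096]
side rasp 8 [0.0786 0.0795 0.0806] [0.0459 0.0468]
wrist 5732 end x-extent [-0.029  0.038] y [-0.079  0.081]
wrist rasp 483 [0.0551 0.0704 0.0869] [0.0517 0.0536]
```

View pics/f_wrist.png

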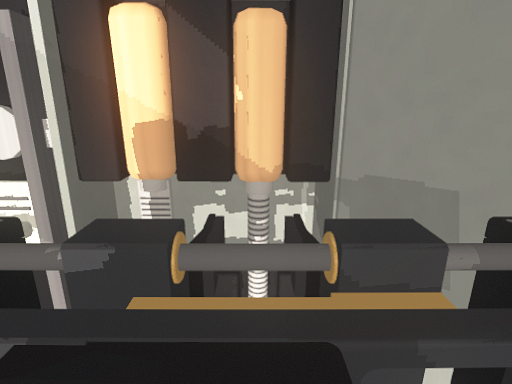

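The wrist view shows the rasp's blade at (258,240), centred between the open fingers (inner faces at cols 222 and 290). I'll now go down in small steps, watching the force for lid contact.

{"method": "move_arm", "body": {"rows": [{"tx": 0,"ty": 0,"tz": 8,"roll": 0,"hand": 0.59},{"tx": 0,"ty": 0,"tz": 13,"roll": 0,"hand": 0.59},{"tx": 0,"ty": 0,"tz": 16,"roll": 0,"hand": 0.59},{"tx": 0,"ty": 0,"tz": 18,"roll": 0,"hand": 0.59},{"tx": 0,"ty": 0,"tz": 18,"roll": 0,"hand": 0.59}]}}

```text
t: 9.22
tool_pos: [0.5851, 0.3152, 0.1165]
tool_rot: [-0.146, -3.137, 0.001]
wrist_force: [0.6, -0.5, 0.1]
grip_width: 0.0359
grip_force: 0.0
```

{"method": "move_arm", "body": {"rows": [{"tx": 0,"ty": 0,"tz": 1,"roll": 0,"hand": 0.59},{"tx": 0,"ty": 0,"tz": 2,"roll": 0,"hand": 0.59}]}}

```text
t: 9.38
tool_pos: [0.5854, 0.3155, 0.1154]
tool_rot: [0.146, 3.138, 0.0]
wrist_force: [0.4, -0.5, -0.0]
grip_width: 0.0357
grip_force: 0.0
```

{"method": "move_arm", "body": {"rows": [{"tx": 0,"ty": 0,"tz": 1,"roll": 0,"hand": 0.59},{"tx": 0,"ty": 0,"tz": 1.5,"roll": 0,"hand": 0.59}]}}

```text
t: 9.55
tool_pos: [0.5854, 0.3154, 0.1137]
tool_rot: [0.146, 3.138, 0.0]
wrist_force: [-0.9, 0.1, -0.4]
grip_width: 0.0355
grip_force: 0.0
```

{"method": "move_arm", "body": {"rows": [{"tx": 0,"ty": 0,"tz": 1,"roll": 0,"hand": 0.59},{"tx": 0,"ty": 0,"tz": 1.5,"roll": 0,"hand": 0.59}]}}

```text
t: 9.72
tool_pos: [0.5854, 0.3154, 0.1122]
tool_rot: [-0.146, -3.138, -0.0]
wrist_force: [0.5, -0.1, -0.2]
grip_width: 0.0356
grip_force: 0.0
```

{"method": "move_arm", "body": {"rows": [{"tx": 0,"ty": 0,"tz": 1,"roll": 0,"hand": 0.59},{"tx": 0,"ty": 0,"tz": 1.5,"roll": 0,"hand": 0.59}]}}

```text
t: 9.88
tool_pos: [0.5853, 0.3154, 0.1107]
tool_rot: [-0.146, -3.138, 0.0]
wrist_force: [-0.1, 0.1, 0.1]
grip_width: 0.0356
grip_force: 0.0
```

{"method": "move_arm", "body": {"rows": [{"tx": 0,"ty": 0,"tz": 1,"roll": 0,"hand": 0.59},{"tx": 0,"ty": 0,"tz": 1.5,"roll": 0,"hand": 0.59}]}}

```text
t: 10.05
tool_pos: [0.5855, 0.3153, 0.1094]
tool_rot: [0.146, 3.138, -0.0]
wrist_force: [-1.1, -1.8, 4.3]
grip_width: 0.0357
grip_force: 0.0
```

Light contact with the lid starts at TCP z 0.1094, with the fingertips about 5 mm below the blade axis. That is deep enough, so I'll back off 1 mm and close.

{"method": "move_arm", "body": {"newtons": 45, "rows": [{"tx": 0,"ty": 0,"tz": -1,"roll": 0,"hand": 0.75},{"tx": 0,"ty": 0,"tz": -1,"roll": 0,"hand": 1},{"tx": 0,"ty": 0,"tz": -1,"roll": 0,"hand": 1},{"tx": 0,"ty": 0,"tz": -1,"roll": 0,"hand": 1},{"tx": 0,"ty": 0,"tz": -1,"roll": 0,"hand": 1},{"tx": 0,"ty": 0,"tz": -1,"roll": 0,"hand": 1}]}}

```text
t: 10.55
tool_pos: [0.5852, 0.3163, 0.1104]
tool_rot: [0.145, 3.138, 0.003]
wrist_force: [-0.4, 3.7, -1.1]
grip_width: 0.0125
grip_force: 44.9
```

{"method": "move_arm", "body": {"rows": [{"tx": 0,"ty": 0,"tz": -3,"roll": 0,"hand": 1},{"tx": 0,"ty": 0,"tz": -6,"roll": 0,"hand": 1},{"tx": 0,"ty": 0,"tz": -9,"roll": 0,"hand": 1},{"tx": 0,"ty": 0,"tz": -9,"roll": 0,"hand": 1}]}}

```text
t: 10.88
tool_pos: [0.585, 0.3163, 0.1196]
tool_rot: [-0.144, -3.138, -0.002]
wrist_force: [-0.1, 5.2, -1.9]
grip_width: 0.0125
grip_force: 44.9
```

```bash
python3 - <<'E'
from h import *
st=r.sense(); print(st["grip_width"],st["grip_force"],st["wrist_force"])
for c in ["wrist","scene"]:
    s=r.snapshot(c); np.savez(c+"5.npz",**s); w=cloud(s).reshape(-1,3); q=tof(CASE,w)
    w0=cloud(dict(np.load(c+"4.npz"))).reshape(-1,3);q0=tof(CASE,w0)
    for x0,x1 in [(-.09,-.06),(-.05,-.02),(.07,.09)]:
        f=lambda q,w:np.nanpercentile(w[(q[:,0]>x0)&(q[:,0]<x1)&(abs(q[:,1]-.071)<.005)&(w[:,2]<.09)][:,2],[50,90]).round(4)
        print(c,x0,f(q0,w0),f(q,w))
E
```

```text
0.012516315687561052 44.90627467632294 [-0.14056816  5.19950327 -1.94790242]
wrist -0.09 [0.0576 0.0585] [0.0665 0.0673]
wrist -0.05 [0.0578 0.0586] [0.0667 0.0675]
wrist 0.07 [0.0519 0.0528] nan
scene -0.09 nan nan
scene -0.05 nan nan
scene 0.07 [0.0503 0.0532] [0.0603 0.0624]
  return np.nanmean(a, axis, out=out, keepdims=keepdims)
```

{"method": "move_arm", "body": {"rows": [{"tx": 0,"ty": 0,"tz": -10,"roll": 0,"hand": 1},{"tx": 0,"ty": 0,"tz": -25,"roll": 0,"hand": 1},{"tx": 0,"ty": 0,"tz": -45,"roll": 0,"hand": 1},{"tx": 0,"ty": -5,"tz": -70,"roll": 0,"hand": 1},{"tx": 0,"ty": -25,"tz": -85,"roll": 0,"hand": 1},{"tx": 0,"ty": -55,"tz": -90,"roll": 0,"hand": 1},{"tx": 0,"ty": -90,"tz": -90,"roll": 0,"hand": 1},{"tx": 0,"ty": -125,"tz": -90,"roll": 0,"hand": 1},{"tx": 0,"ty": -160,"tz": -90,"roll": 0,"hand": 1},{"tx": 0,"ty": -190,"tz": -90,"roll": 0,"hand": 1},{"tx": 0,"ty": -190,"tz": -90,"roll": 0,"hand": 1}]}}

```text
t: 11.9
tool_pos: [0.5682, 0.1174, 0.2084]
tool_rot: [-0.16, -3.136, 0.01]
wrist_force: [0.6, 0.1, -1.8]
grip_width: 0.0124
grip_force: 44.9
```

```bash
python3 - <<'E'
from h import *
st=r.sense(); print(st["grip_width"],st["grip_force"],st["wrist_force"].round(2),st["moment"].round(2),st["tool_pos"].round(4))
plan([.575,-.031,.06],.05+np.pi/2)
for c in ["side"]:
    s=r.snapshot(c); np.savez(c+"6.npz",**s); w=cloud(s)
    for d in r.trace(c,"rasp")[:1]:
        p=w[d["pixels"]]; p=p[~np.isnan(p[:,0])]; print(d["conf"],len(p),"x range",np.percentile(p[:,0],[0.5,99.5]).round(4))
        for a in np.arange(p[:,0].min(),p[:,0].max(),.03):
            b=p[abs(p[:,0]-a)<.008]; 
            if len(b)>3: print(np.median(b,0).round(4),b[:,2].max().round(4))
    # clip top-down from all earlier clouds
for c in ["scene","side"]:
    w=cloud(dict(np.load(c+"0.npz"))).reshape(-1,3)
    P=w[(abs(w[:,0]-.59)<.09)&(abs(w[:,1]+.2)<.09)]
    f=P[(P[:,2]>.012)&(P[:,2]<.023)]; 
    hull=cv2.minAreaRect(f[:,:2].astype(np.float32)); print(c,"foot",hull)
E
```

```text
0.012447914886651855 44.884448647499084 [ 0.65  0.15 -1.82] [ 0.07 -0.22 -0.  ] [0.5682 0.1174 0.2084]
tx,ty,tz [ -21.9 -146.4   79.3] roll -0.1519 j7 0.89 tooly 1.469 z [-0.002 -0.006 -1.   ]
0.58 476 x range [0.4489 0.5688]
[0.4536 0.141  0.1506] 0.1559
[0.4787 0.1405 0.152 ] 0.1593
[0.509  0.1362 0.153 ] 0.1589
[0.5375 0.131  0.1514] 0.2122
[ 0.567  -0.0635  0.0058] 0.0069
scene foot ((0.5876684188842773, -0.20296232402324677), (0.12372592836618423, 0.10132966190576553), 2.4761922359466553)
side foot ((0.5898706316947937, -0.20200446248054504), (0.12017830461263657, 0.10757501423358917), 2.904467821121216)
```

{"method": "move_arm", "body": {"rows": [{"tx": -5,"ty": -36,"tz": 10,"roll": -0.08,"hand": 1},{"tx": -11,"ty": -72,"tz": 25,"roll": -0.15,"hand": 1},{"tx": -17,"ty": -108,"tz": 45,"roll": -0.15,"hand": 1},{"tx": -22,"ty": -143,"tz": 70,"roll": -0.15,"hand": 1},{"tx": -22,"ty": -143,"tz": 79,"roll": -0.15,"hand": 1},{"tx": -22,"ty": -143,"tz": 79,"roll": -0.15,"hand": 1},{"tx": -22,"ty": -143,"tz": 79,"roll": -0.15,"hand": 1}]}}

```text
t: 12.58
tool_pos: [0.5762, -0.0167, 0.1301]
tool_rot: [0.092, -3.139, -0.002]
wrist_force: [-0.1, 0.8, -0.7]
grip_width: 0.0126
grip_force: 44.9
```

```bash
python3 - <<'E'
from h import *
plan([.575,-.031,.013],.05+np.pi/2)
st=r.sense(); print(st["tool_pos"].round(4))
for c in ["side","scene"]:
    s=r.snapshot(c); np.savez(c+"7.npz",**s); w=cloud(s)
    for d in r.trace(c,"rasp")[:1]:
        p=w[d["pixels"]]; p=p[~np.isnan(p[:,0])&(p[:,2]>.03)]; print(c,d["conf"],len(p),"x range",np.percentile(p[:,0],[0.5,99.5]).round(4))
        for a in np.arange(.45,.66,.03):
            b=p[abs(p[:,0]-a)<.008]
            if len(b)>3: print(np.median(b,0).round(4),b[:,2].max().round(4))
E
```

```text
tx,ty,tz [  2.  -14.2  47.1] roll 0.0085 j7 1.22 tooly 1.629 z [-0.001  0.001 -1.   ]
[ 0.5762 -0.0167  0.1301]
side 0.67 394 x range [0.4545 0.6471]
[ 0.457  -0.0148  0.0697] 0.0762
[ 0.4801 -0.0115  0.0749] 0.0804
[ 0.5099 -0.0067  0.0738] 0.0801
[ 0.5385 -0.0061  0.0728] 0.0805
[ 0.6025 -0.0075  0.0683] 0.0702
[ 0.6304 -0.0091  0.0677] 0.0736
scene 0.72 120 x range [0.458  0.6461]
[ 0.4778 -0.011   0.0765] 0.0799
[ 0.5989 -0.0137  0.0717] 0.0739
[ 0.6288 -0.0111  0.0709] 0.0765
```

{"method": "move_arm", "body": {"rows": [{"tx": 1,"ty": -12,"tz": 15,"roll": 0.008,"hand": 1},{"tx": 1,"ty": -14,"tz": 30,"roll": 0.008,"hand": 1},{"tx": 1,"ty": -14,"tz": 42,"roll": 0.008,"hand": 1},{"tx": 1,"ty": -14,"tz": 46,"roll": 0.008,"hand": 1},{"tx": 1,"ty": -14,"tz": 47,"roll": 0.008,"hand": 1},{"tx": 1,"ty": -14,"tz": 47,"roll": 0.008,"hand": 1}]}}

```text
t: 13.28
tool_pos: [0.5759, -0.0319, 0.0827]
tool_rot: [0.078, -3.14, -0.001]
wrist_force: [0.4, -0.2, -1.3]
grip_width: 0.0123
grip_force: 44.9
```

{"method": "move_arm", "body": {"rows": [{"tx": 0,"ty": 0,"tz": 1,"roll": 0,"hand": 1},{"tx": 0,"ty": 0,"tz": 1,"roll": 0,"hand": 1}]}}

```text
t: 13.45
tool_pos: [0.5764, -0.0318, 0.0825]
tool_rot: [-0.078, 3.14, 0.001]
wrist_force: [0.1, -0.1, -1.8]
grip_width: 0.013
grip_force: 44.9
```

{"method": "move_arm", "body": {"rows": [{"tx": 0,"ty": 0,"tz": 1,"roll": 0,"hand": 1},{"tx": 0,"ty": 0,"tz": 1.5,"roll": 0,"hand": 1}]}}

```text
t: 13.62
tool_pos: [0.5768, -0.0318, 0.0815]
tool_rot: [-0.078, 3.139, 0.0]
wrist_force: [0.3, 0.4, 5.4]
grip_width: 0.0127
grip_force: 44.9
```

{"method": "move_arm", "body": {"rows": [{"tx": 0,"ty": 0,"tz": 1,"roll": 0,"hand": 1},{"tx": 0,"ty": 0,"tz": 1,"roll": 0,"hand": 1}]}}

```text
t: 13.78
tool_pos: [0.577, -0.0318, 0.0809]
tool_rot: [-0.078, 3.139, -0.0]
wrist_force: [-2.0, 1.4, 8.9]
grip_width: 0.0126
grip_force: 44.9
```

The rasp is down on the mat, so I'll open and rise.

{"method": "move_arm", "body": {"newtons": 20, "rows": [{"tx": 0,"ty": 0,"tz": -1,"roll": 0,"hand": 1},{"tx": 0,"ty": 0,"tz": -1,"roll": 0,"hand": 0.8},{"tx": 0,"ty": 0,"tz": -1,"roll": 0,"hand": 0.5},{"tx": 0,"ty": 0,"tz": -1,"roll": 0,"hand": 0.3},{"tx": 0,"ty": 0,"tz": -1,"roll": 0,"hand": 0.3}]}}

```text
t: 14.2
tool_pos: [0.5761, -0.0324, 0.0807]
tool_rot: [0.077, -3.14, 0.0]
wrist_force: [-0.3, -0.1, 0.1]
grip_width: 0.0299
grip_force: 0.0
```

{"method": "move_arm", "body": {"rows": [{"tx": 0,"ty": 0,"tz": -15,"roll": 0,"hand": 0.3},{"tx": 10,"ty": 0,"tz": -45,"roll": 0,"hand": 0.3},{"tx": 30,"ty": 0,"tz": -70,"roll": 0,"hand": 0.3},{"tx": 40,"ty": 0,"tz": -90,"roll": 0,"hand": 0.3},{"tx": 40,"ty": 0,"tz": -90,"roll": 0,"hand": 0.3},{"tx": 40,"ty": 0,"tz": -90,"roll": 0,"hand": 0.3}]}}

```text
t: 14.7
tool_pos: [0.5367, -0.0345, 0.1726]
tool_rot: [-0.076, 3.138, -0.003]
wrist_force: [-0.0, -0.8, -0.3]
grip_width: 0.0598
grip_force: 0.0
```

```bash
python3 - <<'E'
from h import *
st=r.sense(); print(st["tool_pos"].round(4))
for c in ["wrist","side","scene"]:
    s=r.snapshot(c); np.savez(c+"8.npz",**s); w=cloud(s)
    if c=="wrist": save(s,"g_wrist")
    for d in r.trace(c,"rasp")[:1]:
        p=w[d["pixels"]]; p=p[~np.isnan(p[:,0])&(p[:,2]>.003)&(p[:,2]<.05)]; print(c,d["conf"],len(p),"x range",np.percentile(p[:,0],[0.5,99.5]).round(4))
        for a in np.arange(.45,.66,.03):
            b=p[(abs(p[:,0]-a)<.006)&(p[:,2]>.009)]
            if len(b)>3: print(a.round(2),"ymid",((np.percentile(b[:,1],2)+np.percentile(b[:,1],98))/2).round(4),np.median(b,0).round(4),b[:,2].max().round(4))
    f=w.reshape(-1,3); f=f[(abs(f[:,0]-.59)<.09)&(abs(f[:,1]+.2)<.09)]
    for n,z0,z1 in [("foot",.012,.023),("top",.1,.118)]:
        g=f[(f[:,2]>z0)&(f[:,2]<z1)]
        if len(g)>20: print(c,n,len(g),cv2.minAreaRect(g[:,:2].astype(np.float32)))
E
```

```text
[ 0.5367 -0.0345  0.1726]
wrist 0.91 5070 x range [0.4534 0.6415]
0.45 ymid -0.0388 [ 0.4545 -0.0385  0.0295] 0.0334
0.48 ymid -0.0384 [ 0.4799 -0.0386  0.0331] 0.0359
0.51 ymid -0.037 [ 0.51   -0.0368  0.0314] 0.0341
0.54 ymid -0.0348 [ 0.5398 -0.035   0.0297] 0.0329
0.57 ymid -0.0327 [ 0.5699 -0.0327  0.0225] 0.0247
0.63 ymid -0.028 [ 0.6297 -0.0279  0.019 ] 0.0214
wrist foot 5125 ((0.5537222027778625, -0.20468829572200775), (0.05332408472895622, 0.10060031712055206), 3.2579479217529297)
side foot 274 ((0.5904384255409241, -0.20057225227355957), (0.1187315583229065, 0.10216311365365982), 2.55525541305542)
side top 25 ((0.6018913984298706, -0.20046114921569824), (0.010104136541485786, 0.039804890751838684), 7.147397518157959)
scene 0.52 254 x range [0.4884 0.6334]
0.51 ymid -0.0355 [ 0.5116 -0.0347  0.031 ] 0.036
0.54 ymid -0.0322 [ 0.5401 -0.0314  0.0288] 0.0318
0.57 ymid -0.0312 [ 0.571  -0.03    0.0226] 0.0274
0.6 ymid -0.0294 [ 0.5997 -0.0285  0.02  ] 0.0222
0.63 ymid -0.0266 [ 0.6287 -0.0264  0.0185] 0.0228
scene foot 629 ((0.5874253511428833, -0.20263671875), (0.12274280935525894, 0.10280168801546097), 3.6531982421875)
scene top 78 ((0.5872521996498108, -0.20194825530052185), (0.04116996377706528, 0.04284179210662842), 4.65264892578125)
```

View pics/g_wrist.png

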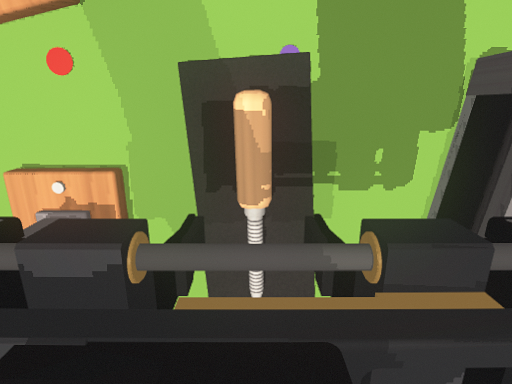

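The wrist picture shows the rasp on the mat, handle at (252,150) and blade down to (256,295). The clip foot is only partly visible at (65,195). I'll turn the hand half round so the camera looks ahead at the fork, and measure the clip.

{"method": "move_arm", "body": {"rows": [{"tx": 2,"ty": -20,"tz": -30,"roll": 3.1,"hand": 0.3},{"tx": 5,"ty": -50,"tz": -60,"roll": 3.1,"hand": 0.3},{"tx": 7,"ty": -80,"tz": -67,"roll": 3.1,"hand": 0.3},{"tx": 7,"ty": -110,"tz": -67,"roll": 3.1,"hand": 0.3},{"tx": 7,"ty": -140,"tz": -67,"roll": 3.1,"hand": 0.3},{"tx": 7,"ty": -165,"tz": -67,"roll": 3.1,"hand": 0.3},{"tx": 7,"ty": -165,"tz": -67,"roll": 3.1,"hand": 0.3},{"tx": 7,"ty": -165,"tz": -67,"roll": 3.1,"hand": 0.3},{"tx": 7,"ty": -165,"tz": -67,"roll": 3.1,"hand": 0.3},{"tx": 7,"ty": -165,"tz": -67,"roll": 3.1,"hand": 0.3},{"tx": 7,"ty": -165,"tz": -67,"roll": 3.1,"hand": 0.3},{"tx": 7,"ty": -165,"tz": -67,"roll": 3.1,"hand": 0.3},{"tx": 7,"ty": -165,"tz": -67,"roll": 3.1,"hand": 0.3},{"tx": 7,"ty": -165,"tz": -67,"roll": 3.1,"hand": 0.3},{"tx": 7,"ty": -165,"tz": -67,"roll": 3.1,"hand": 0.3},{"tx": 7,"ty": -165,"tz": -67,"roll": 3.1,"hand": 0.3},{"tx": 7,"ty": -165,"tz": -67,"roll": 3.1,"hand": 0.3},{"tx": 7,"ty": -165,"tz": -67,"roll": 3.1,"hand": 0.3},{"tx": 7,"ty": -165,"tz": -67,"roll": 3.1,"hand": 0.3},{"tx": 7,"ty": -165,"tz": -67,"roll": 3.1,"hand": 0.3}]}}

```text
t: 16.67
tool_pos: [0.5374, -0.1991, 0.237]
tool_rot: [-2.958, -1.055, 0.001]
wrist_force: [-0.2, -0.0, -0.1]
grip_width: 0.061
grip_force: 0.0
```

{"method": "move_arm", "body": {"rows": [{"tx": 0,"ty": 0,"tz": 0,"roll": 0.12,"hand": 0.3},{"tx": 0,"ty": 0,"tz": 0,"roll": 0.24,"hand": 0.3},{"tx": 0,"ty": 0,"tz": 0,"roll": 0.36,"hand": 0.3},{"tx": 0,"ty": 0,"tz": 0,"roll": 0.48,"hand": 0.3},{"tx": 0,"ty": 0,"tz": 0,"roll": 0.6,"hand": 0.3},{"tx": 0,"ty": 0,"tz": 0,"roll": 0.62,"hand": 0.3},{"tx": 0,"ty": 0,"tz": 0,"roll": 0.62,"hand": 0.3}]}}

```text
t: 17.25
tool_pos: [0.5374, -0.1991, 0.2372]
tool_rot: [-3.139, -0.115, 0.001]
wrist_force: [0.4, -0.3, 0.2]
grip_width: 0.0609
grip_force: 0.0
```

```bash
python3 - <<'E'
from h import *
st=r.sense(); print(st["tool_pos"].round(4),st["qpos"].round(2))
plan([.503,-.0375,.06],.066+np.pi/2)
s=r.snapshot("wrist"); np.savez("wrist9.npz",**s); save(s,"h_wrist"); w=cloud(s)
T=np.linalg.inv(s["world_to_cam"]); print("cam",T[:3,3].round(3))
f=w.reshape(-1,3); f=f[(abs(f[:,0]-.59)<.09)&(abs(f[:,1]+.2)<.09)]
for n,z0,z1 in [("foot",.012,.023),("jawtop",.108,.118),("top",.1,.118),("floor",.06,.073)]:
    g=f[(f[:,2]>z0)&(f[:,2]<z1)]
    if len(g)>20: print(n,len(g),cv2.minAreaRect(g[:,:2].astype(np.float32)),np.median(g,0).round(4))
F=np.array([.588,-.2025,.056]); q=tof(F,f)
for z0,z1 in [(.016,.02),(.05,.066),(.066,.072),(.078,.084),(.084,.096),(.096,.1),(.1,.108),(.108,.114)]:
    k=(f[:,2]>z0)&(f[:,2]<z1)
    if k.sum()>10: print(z0,z1,k.sum(),"x",np.percentile(q[k][:,0],[2,98]).round(4),"y",np.histogram(q[k][:,1],np.arange(-.05,.051,.005))[0])
for th in ["clip","jaw"]:
    for d in r.trace("wrist",th)[:2]: print(th,d["conf"],np.nanmedian(w[d["pixels"]],0))
E
```

```text
[ 0.5374 -0.1991  0.2372] [ 0.72  0.26 -0.52  1.71  0.14  1.21 -1.33]
tx,ty,tz [ -22.4 -163.6  107.3] roll 0.0071 j7 -1.33 tooly -1.498 z [-0.001  0.001 -1.   ]
cam [ 0.609 -0.193  0.33 ]
foot 7953 ((0.5865587592124939, -0.20352202653884888), (0.12053920328617096, 0.0992400050163269), 3.027846336364746) [ 0.6015 -0.2006  0.0187]
jawtop 1027 ((0.5862729549407959, -0.2022141069173813), (0.03943333029747009, 0.040933314710855484), 3.4155433177948) [ 0.5869 -0.193   0.1114]
top 1495 ((0.586575984954834, -0.2020946741104126), (0.04012346640229225, 0.040906935930252075), 2.9844863414764404) [ 0.587  -0.2126  0.1106]
floor 632 ((0.5864262580871582, -0.20055228471755981), (0.040069129317998886, 0.02235720120370388), 2.9341087341308594) [ 0.5905 -0.2057  0.0687]
0.016 0.02 7454 x [-0.0589  0.0567] y [500 522 516 454 277 279 262 287 290 220 235 276 280 322 318 490 537 509
 538 324]
0.05 0.066 12 x [0.0104 0.0186] y [0 0 0 0 0 0 0 0 0 5 3 0 4 0 0 0 0 0 0 0]
0.066 0.072 625 x [-0.0205  0.0179] y [  0   0   0   0   0   0   0   0 224 248  97  56   0   0   0   0   0   0
   0   0]
0.078 0.084 99 x [-0.0212  0.0182] y [ 0  0  0  0  0  0  0  0 22  0  0 28 49  0  0  0  0  0  0  0]
0.084 0.096 133 x [-0.0168  0.0162] y [ 0  0  0  0  0  0  0  0 43  0 85  0  5  0  0  0  0  0  0  0]
0.096 0.1 140 x [-0.0205  0.0171] y [ 0  0  0  0  0  0  0  5 72  0 55  6  2  0  0  0  0  0  0  0]
0.1 0.108 468 x [-0.0201  0.0179] y [  0   0   0   0   0   0   1 328  25   0   2 110   2   0   0   0   0   0
   0   0]
0.108 0.114 986 x [-0.0195  0.0167] y [  0   0   0   0   0   1 356  75   0   0   0 109 206 189  50   0   0   0
   0   0]
clip 0.92 [ 0.39795988 -0.23694768  0.01870138]
clip 0.9 [ 0.59448965 -0.20260251  0.01909121]
jaw 0.89 [ 0.58668001 -0.19101824  0.11083427]
```

View pics/h_wrist.png

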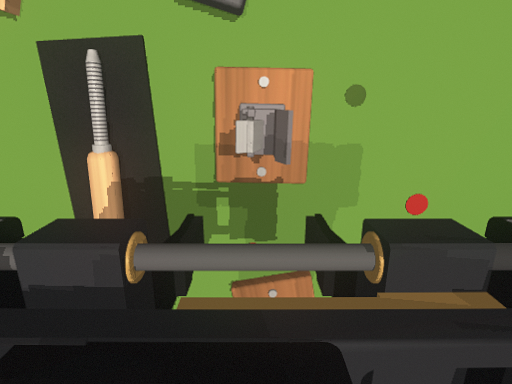

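The picture shows the rasp with its tip at (93,52) and collar at (102,148). The clip's fork is at (264,132), with the jaw on the left at (245,137) and the cheek on the right at (284,135). All of it is in clear view.

```bash
python3 - <<'E'
from h import *
s=r.snapshot("wrist"); w=cloud(s); C=np.array([.5866,-.203,.0525])
f=w.reshape(-1,3); q=tof(C,f); 
for z0,z1 in [(.066,.071),(.084,.09),(.09,.097)]:
    k=(f[:,2]>z0)&(f[:,2]<z1)&(abs(q[:,0])<.02)&(abs(q[:,1])<.02); print(z0,"mm bins -12..12",np.histogram(q[k][:,1]*1000,np.arange(-12,13,1))[0])
d=r.trace("wrist","rasp")[0]; p=w[d["pixels"]]; p=p[(p[:,2]>.009)&(p[:,2]<.05)]
b=p[p[:,2]<.026]; b=b[b[:,0]>.57]; v=cv2.fitLine(b[:,:2].astype(np.float32),cv2.DIST_HUBER,0,.01,.01).ravel(); yaw=np.arctan2(v[1]/v[0],1); print(d["conf"],"yaw",yaw)
L=np.array([v[2],v[3],yaw]); a=tof(L,p)
print("tip s",np.percentile(a[:,0],[99,99.8,100])," tip world",tow(L,[np.percentile(a[:,0],99.8),0]))
# profile of half width & top along s from tip
t=np.percentile(a[:,0],99.8)
for x in np.arange(.06,.2,.004):
    k=abs(a[:,0]-(t-x))<.002
    if k.sum()>3: print(round(x*1000),"w",(np.ptp(a[k][:,1])*1000).round(1),"top",p[k][:,2].max().round(4),"mid",(np.percentile(a[k][:,1],[2,98]).mean()*1000).round(1),end=" | ")
E
```

```text
0.066 mm bins -12..12 [ 0  0  0 40 49 52 53 52 52 50 50 50 39 17 23 20 14 13 14 14 14  2  0  0]
0.084 mm bins -12..12 [ 0  0  0 23  0  0  0  0  0  0  0  0  0 16  1  0  0  0  0  0  0  0  1  0]
0.09 mm bins -12..12 [ 0  0  0 19  0  0  0  0  0  0  0  0  0  4 35 36 13  1  0  0  0  0  0  0]
0.59 yaw 0.06528354
tip s [0.03087049 0.03385041 0.03481978]  tip world [ 0.65051639 -0.02939417  0.        ]
60 w 12.4 top 0.0237 mid 1.2 | 64 w 12.5 top 0.0235 mid 1.4 | 68 w 13.6 top 0.0246 mid 1.7 | 72 w 12.6 top 0.0244 mid 1.3 | 76 w 13.4 top 0.0241 mid 1.3 | 80 w 13.2 top 0.0243 mid 1.0 | 84 w 14.0 top 0.0245 mid 1.6 | 88 w 12.2 top 0.0252 mid 0.6 | 92 w 15.1 top 0.0271 mid 0.7 | 96 w 17.8 top 0.0277 mid 0.6 | 100 w 23.4 top 0.0279 mid 0.8 | 104 w 26.2 top 0.0304 mid 0.8 | 108 w 27.0 top 0.0322 mid -0.0 | 112 w 28.4 top 0.0319 mid 0.5 | 116 w 28.3 top 0.0324 mid 0.1 | 120 w 28.4 top 0.0326 mid 0.3 | 124 w 28.8 top 0.0327 mid 0.3 | 128 w 27.8 top 0.0334 mid 0.0 | 132 w 27.4 top 0.0331 mid 0.1 | 136 w 26.3 top 0.0328 mid -0.8 | 140 w 26.9 top 0.0329 mid -0.7 | 144 w 27.4 top 0.0336 mid -0.0 | 148 w 27.9 top 0.0337 mid 0.2 | 152 w 28.1 top 0.0336 mid -0.2 | 156 w 27.9 top 0.0341 mid 0.1 | 160 w 28.4 top 0.0346 mid -0.0 | 164 w 27.8 top 0.0345 mid -0.2 | 168 w 27.7 top 0.0352 mid 0.1 | 172 w 27.7 top 0.0346 mid 0.1 |
```

```bash
python3 - <<'E'
from h import *
plan([.5358,-.0367,.0095],.0653+np.pi/2)
plan([.5358,-.0367,.06],.0653+np.pi/2)
E
```

```text
tx,ty,tz [  10.3 -162.3  158.2] roll 0.0074 j7 -1.33 tooly -1.498 z [-0.  0. -1.]
tx,ty,tz [  10.3 -162.3  107.7] roll 0.0074 j7 -1.33 tooly -1.498 z [-0.  0. -1.]
```

{"method": "move_arm", "body": {"rows": [{"tx": 2,"ty": -35,"tz": 10,"roll": 0.007,"hand": 0.3},{"tx": 5,"ty": -75,"tz": 25,"roll": 0.007,"hand": 0.3},{"tx": 8,"ty": -115,"tz": 50,"roll": 0.007,"hand": 0.3},{"tx": 10,"ty": -150,"tz": 75,"roll": 0.007,"hand": 0.3},{"tx": 10,"ty": -162,"tz": 100,"roll": 0.007,"hand": 0.3},{"tx": 10,"ty": -162,"tz": 115,"roll": 0.007,"hand": 0.3},{"tx": 10,"ty": -162,"tz": 120,"roll": 0.007,"hand": 0.3},{"tx": 10,"ty": -162,"tz": 120,"roll": 0.007,"hand": 0.3}]}}

```text
t: 18.17
tool_pos: [0.5352, -0.0374, 0.1167]
tool_rot: [-3.14, -0.101, 0.004]
wrist_force: [-0.5, -1.3, -0.9]
grip_width: 0.0609
grip_force: 0.0
```

```bash
python3 - <<'E'
from h import *
print(r.sense()["tool_pos"].round(4)); plan([.5358,-.0367,.0095],.0653+np.pi/2)
E
```

```text
[ 0.5352 -0.0374  0.1167]
tx,ty,tz [ 0.7 -0.6 37.2] roll -0.0008 j7 -1.7 tooly -1.506 z [-0.002  0.    -1.   ]
```

{"method": "move_arm", "body": {"newtons": 60, "rows": [{"tx": 0.5,"ty": -0.5,"tz": 15,"roll": 0,"hand": 0.3},{"tx": 0.5,"ty": -0.5,"tz": 28,"roll": 0,"hand": 0.3},{"tx": 0.5,"ty": -0.5,"tz": 35,"roll": 0,"hand": 0.3},{"tx": 0.5,"ty": -0.5,"tz": 37,"roll": 0,"hand": 0.4},{"tx": 0.5,"ty": -0.5,"tz": 37,"roll": 0,"hand": 0.6},{"tx": 0.5,"ty": -0.5,"tz": 37,"roll": 0,"hand": 0.8},{"tx": 0.5,"ty": -0.5,"tz": 37,"roll": 0,"hand": 1},{"tx": 0.5,"ty": -0.5,"tz": 37,"roll": 0,"hand": 1},{"tx": 0.5,"ty": -0.5,"tz": 37,"roll": 0,"hand": 1}]}}

```text
t: 18.92
tool_pos: [0.5366, -0.0364, 0.0813]
tool_rot: [3.14, 0.1, 0.001]
wrist_force: [0.2, -1.4, 2.3]
grip_width: 0.0295
grip_force: 59.9
```

```bash
python3 - <<'E'
from h import *
st=r.sense(); print(st["tool_pos"].round(4),st["grip_width"],st["grip_force"])
C=np.array([.5866,-.203,.0525])
plan(tow(C,[-.0448,0,.115]),C[2]+np.pi/2)
E
```

```text
[ 0.5366 -0.0364  0.0813] 0.02953879035898393 59.873086810112
tx,ty,tz [  -5.5  168.9 -103.7] roll 0.0114 j7 -1.73 tooly -1.507 z [ 0.001 -0.    -1.   ]
```

{"method": "move_arm", "body": {"rows": [{"tx": 0,"ty": 0,"tz": -10,"roll": 0,"hand": 1},{"tx": 0,"ty": 0,"tz": -30,"roll": 0,"hand": 1},{"tx": 0,"ty": 5,"tz": -65,"roll": 0,"hand": 1},{"tx": -1,"ty": 15,"tz": -100,"roll": 0.01,"hand": 1},{"tx": -2,"ty": 45,"tz": -118,"roll": 0.011,"hand": 1},{"tx": -4,"ty": 80,"tz": -118,"roll": 0.011,"hand": 1},{"tx": -5,"ty": 115,"tz": -118,"roll": 0.011,"hand": 1},{"tx": -6,"ty": 145,"tz": -118,"roll": 0.011,"hand": 1},{"tx": -6,"ty": 162,"tz": -118,"roll": 0.011,"hand": 1},{"tx": -6,"ty": 168,"tz": -118,"roll": 0.011,"hand": 1},{"tx": -6,"ty": 168,"tz": -118,"roll": 0.011,"hand": 1},{"tx": -6,"ty": 168,"tz": -118,"roll": 0.011,"hand": 1}]}}

```text
t: 19.92
tool_pos: [0.5412, -0.2032, 0.199]
tool_rot: [-3.14, -0.084, -0.0]
wrist_force: [0.1, 0.8, -1.1]
grip_width: 0.0292
grip_force: 59.9
```

```bash
cat > m.py <<'E'
from h import *
import sys
st=r.sense(); print(st["tool_pos"].round(4),st["grip_width"].round(4),st["wrist_force"].round(1))
s=r.snapshot("wrist"); np.savez(sys.argv[1]+".npz",**s); save(s,sys.argv[1]); w=cloud(s); f=w.reshape(-1,3)
for d in r.trace("wrist","rasp")[:1]:
    p=w[d["pixels"]]; p=p[(p[:,2]>.06)&(abs(p[:,1]+.2)<.04)]
    b=p[p[:,0]>np.nanmax(p[:,0])-.085]; L=cv2.fitLine(b[:,:2].astype(np.float32),cv2.DIST_HUBER,0,.01,.01).ravel(); yaw=np.arctan(L[1]/L[0])
    C=np.array([.5866,-.203,.0525]); q=tof(C,p)
    print(d["conf"],"yaw",yaw.round(4),"clip frame: tip x",np.percentile(q[:,0],99.8).round(4),"-> origin x",(np.percentile(q[:,0],99.8)-.072).round(4))
    for x in np.arange(-.04,.075,.01):
        k=abs(q[:,0]-x)<.003
        if k.sum()>3: print(round(x*1000),"ymid",(np.percentile(q[k][:,1],[3,97]).mean()*1000).round(1),"w",(np.ptp(q[k][:,1])*1000).round(1),"top",np.percentile(p[k][:,2],95).round(4),end=" | ")
k=(f[:,2]>.012)&(f[:,2]<.023)&(abs(f[:,0]-.59)<.09)&(abs(f[:,1]+.2)<.09); print("\nfoot",cv2.minAreaRect(f[k][:,:2].astype(np.float32)))
E
python3 m.py k1
```

```text
Traceback (most recent call last):
  File "m.py", line 3, in <module>
    st=r.sense(); print(st["tool_pos"].round(4),st["grip_width"].round(4),st["wrist_force"].round(1))
                                                ^^^^^^^^^^^^^^^^^^^^^^
AttributeError: 'float' object has no attribute 'round'
```

```bash
sed -i 's/st\["grip_width"\].round(4)/st["grip_width"]/' m.py; python3 m.py k1
```

```text
[ 0.5412 -0.2032  0.199 ] 0.02921960761278012 [ 0.1  0.8 -1.1]
0.77 yaw 0.0654 clip frame: tip x 0.0692 -> origin x -0.0028
-40 ymid 2.6 w 28.6 top 0.1485 | -30 ymid 2.8 w 24.2 top 0.1454 | -20 ymid 3.2 w 14.0 top 0.1423 | -10 ymid 3.5 w 13.8 top 0.1416 | 0 ymid 3.8 w 15.3 top 0.1411 | 10 ymid 3.7 w 16.9 top 0.1406 | 20 ymid 3.8 w 13.2 top 0.14 | 30 ymid 3.8 w 13.1 top 0.1394 | 40 ymid 4.0 w 12.9 top 0.1387 | 50 ymid 4.1 w 13.4 top 0.1381 | 60 ymid 4.3 w 13.2 top 0.137 | 70 ymid 4.3 w 8.0 top 0.1345 | 
foot ((0.5865333080291748, -0.20353835821151733), (0.11884444952011108, 0.09950839728116989), 3.1950507164001465)
```

View pics/k1.png

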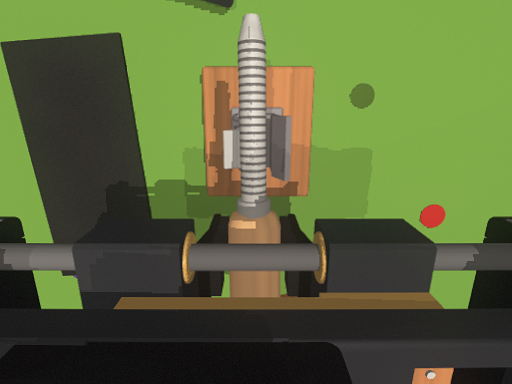

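The picture shows the rasp held level over the fork, blade at column 252 and collar at (254,208). The cheek is right at (280,148) and the jaw left at (228,150). The blade is about 3.5 mm too far toward the jaw, so I'll correct and go lower.

{"method": "move_arm", "body": {"rows": [{"tx": 0.5,"ty": 3,"tz": 5,"roll": 0.011,"hand": 1},{"tx": 0.5,"ty": 3,"tz": 12,"roll": 0.011,"hand": 1},{"tx": 0.5,"ty": 3,"tz": 15,"roll": 0.011,"hand": 1},{"tx": 0.5,"ty": 3,"tz": 15,"roll": 0.011,"hand": 1},{"tx": 0.5,"ty": 3,"tz": 15,"roll": 0.011,"hand": 1}]}}

```text
t: 20.43
tool_pos: [0.5415, -0.2072, 0.1833]
tool_rot: [-3.14, -0.066, 0.001]
wrist_force: [-0.1, -0.1, -0.7]
grip_width: 0.0295
grip_force: 59.9
```

```bash
python3 m.py k2
```

```text
[ 0.5415 -0.2072  0.1833] 0.029495381982857064 [-0.1 -0.1 -0.7]

foot ((0.5865457653999329, -0.2033468782901764), (0.12062113732099533, 0.0995912179350853), 3.0338449478149414)
```

```bash
cat > g.py <<'E'
from h import *
import sys
z0=float(sys.argv[1]); s=r.snapshot("wrist"); f=cloud(s).reshape(-1,3); C=np.array([.5866,-.2032,.0535]); q=tof(C,f)
st=r.sense(); print(st["tool_pos"].round(4),tof(C,st["tool_pos"]).round(4))
k=(f[:,2]>z0)&(abs(q[:,1])<.02)&(q[:,0]>-.03)&(q[:,0]<.08)&(f[:,2]<.15); Q=q[k];Z=f[k][:,2]
print("tip x",Q[:,0].max().round(4))
for x in np.arange(-.02,.075,.01):
    b=abs(Q[:,0]-x)<.003
    if b.sum()>3: print(round(x*1000),"ymid",(np.percentile(Q[b][:,1],[3,97]).mean()*1000).round(1),"w",(np.ptp(Q[b][:,1])*1000).round(1),"top",np.percentile(Z[b],95).round(4),end=" | ")
k=(f[:,2]>.1)&(f[:,2]<.114)&(abs(q[:,0])<.018); print("\ncheek/jaw tops y",np.histogram(q[k][:,1]*1000,np.arange(-25,26,2.5))[0])
E
python3 g.py .1185
```

```text
[ 0.5419 -0.2075  0.1839] [-0.0449 -0.0019]
tip x 0.0701
-20 ymid -1.2 w 14.0 top 0.1271 | -10 ymid -1.0 w 13.9 top 0.1265 | 0 ymid -0.9 w 13.6 top 0.126 | 10 ymid -1.2 w 13.4 top 0.1255 | 20 ymid -1.3 w 13.2 top 0.1248 | 30 ymid -1.2 w 13.4 top 0.1243 | 40 ymid -1.1 w 12.7 top 0.1236 | 50 ymid -1.2 w 12.6 top 0.123 | 60 ymid -1.2 w 12.4 top 0.1223 | 70 ymid -1.1 w 4.4 top 0.1195 | 
cheek/jaw tops y [  0   0 188 289 296 271  93   0   0   0   0   0  64 205 179 194 191 169
  79   0]
```

{"method": "move_arm", "body": {"rows": [{"tx": 0,"ty": -1.3,"tz": 4,"roll": 0,"hand": 1},{"tx": 0,"ty": -1.3,"tz": 9,"roll": 0,"hand": 1},{"tx": 0,"ty": -1.3,"tz": 14,"roll": 0,"hand": 1},{"tx": 0,"ty": -1.3,"tz": 18,"roll": 0,"hand": 1},{"tx": 0,"ty": -1.3,"tz": 18,"roll": 0,"hand": 1}]}}

```text
t: 21.0
tool_pos: [0.5414, -0.2066, 0.1648]
tool_rot: [-3.141, -0.065, 0.001]
wrist_force: [0.8, -2.1, -0.6]
grip_width: 0.0294
grip_force: 59.8
```

```bash
python3 g.py .1135; python3 -c "
from h import *
print(r.sense()['wrist_force'].round(1))"
```

```text
[ 0.5414 -0.2065  0.1651] [-0.0453 -0.0009]
tip x -0.0021

cheek/jaw tops y [  0   0 247 354 398 334 103 250 341 320 325 311 190 223 267 233 227 251
 236 154]
[ 0.3 -1.7 -1.6]
```

{"method": "move_arm", "body": {"rows": [{"tx": 0,"ty": 0,"tz": 2,"roll": 0,"hand": 1},{"tx": 0,"ty": 0,"tz": 4,"roll": 0,"hand": 1},{"tx": 0,"ty": 0,"tz": 6,"roll": 0,"hand": 1}]}}

```text
t: 21.3
tool_pos: [0.5419, -0.2066, 0.16]
tool_rot: [3.14, 0.065, 0.001]
wrist_force: [0.8, -2.3, 1.6]
grip_width: 0.0295
grip_force: 59.8
```

{"method": "move_arm", "body": {"rows": [{"tx": 0,"ty": 0,"tz": 2,"roll": 0,"hand": 1},{"tx": 0,"ty": 0,"tz": 4,"roll": 0,"hand": 1},{"tx": 0,"ty": 0,"tz": 6,"roll": 0,"hand": 1}]}}

```text
t: 21.55
tool_pos: [0.5417, -0.2064, 0.1536]
tool_rot: [3.141, 0.065, 0.0]
wrist_force: [1.0, -3.3, -0.1]
grip_width: 0.0293
grip_force: 59.8
```

{"method": "move_arm", "body": {"rows": [{"tx": 0,"ty": 0,"tz": 2,"roll": 0,"hand": 1},{"tx": 0,"ty": 0,"tz": 4,"roll": 0,"hand": 1},{"tx": 0,"ty": 0,"tz": 6,"roll": 0,"hand": 1}]}}

```text
t: 21.8
tool_pos: [0.5412, -0.206, 0.1471]
tool_rot: [-3.14, -0.066, 0.002]
wrist_force: [0.2, -2.0, -2.1]
grip_width: 0.0294
grip_force: 59.8
```

{"method": "move_arm", "body": {"rows": [{"tx": 0,"ty": 0,"tz": 2,"roll": 0,"hand": 1},{"tx": 0,"ty": 0,"tz": 4,"roll": 0,"hand": 1},{"tx": 0,"ty": 0,"tz": 4,"roll": 0,"hand": 1}]}}

```text
t: 22.05
tool_pos: [0.5415, -0.2056, 0.1431]
tool_rot: [-3.14, -0.067, 0.001]
wrist_force: [0.5, -0.2, -1.5]
grip_width: 0.0295
grip_force: 59.9
```

```bash
python3 g.py .12;  python3 - <<'E'
from h import *
C=np.array([.5866,-.2032,.0535])
for c in ["side","scene","wrist"]:
    f=cloud(r.snapshot(c)).reshape(-1,3); q=tof(C,f)
    for x in [-.03,.025,.035,.045,.055,.065]:
        k=(abs(q[:,0]-x)<.004)&(abs(q[:,1])<.011)&(f[:,2]>.05)&(f[:,2]<.13)
        if k.sum()>2: print(c,x,"ymid",(np.percentile(q[k][:,1],[5,95]).mean()*1000).round(1),"top",np.percentile(f[k][:,2],95).round(4),end=" | ")
    k=(f[:,2]>.09)&(f[:,2]<.116)&(abs(q[:,0])<.012)&(q[:,1]>0)&(q[:,1]<.03); print("jaw y",np.nanpercentile(q[k][:,1],[2,50,98]).round(4) if k.any() else "")
E
```

```text
[ 0.5416 -0.2057  0.1434] [-0.0451 -0.0001]
tip x -0.0075
-10 ymid 0.1 w 39.9 top 0.1499 | 
cheek/jaw tops y [  0   0 325 481 525 475 143   0   0   0   0   0 266 346 313 315 333 295
 148   0]
side -0.03 ymid 5.8 top 0.0891 | side 0.025 ymid -0.9 top 0.0992 | side 0.035 ymid 4.5 top 0.0834 | side 0.045 ymid 4.1 top 0.0827 | side 0.055 ymid 2.8 top 0.0823 | side 0.065 ymid 1.2 top 0.0802 | jaw y [0.0046 0.0143 0.0218]
scene -0.03 ymid -0.2 top 0.0917 | scene 0.025 ymid 1.1 top 0.0847 | scene 0.035 ymid 2.4 top 0.0839 | scene 0.045 ymid 2.1 top 0.0835 | scene 0.055 ymid 2.7 top 0.0824 | scene 0.065 ymid 0.7 top 0.0808 | jaw y [0.0075 0.0143 0.0213]
wrist -0.03 ymid 0.1 top 0.0908 | wrist 0.025 ymid 0.1 top 0.0845 | wrist 0.035 ymid 0.5 top 0.0839 | wrist 0.045 ymid 0.4 top 0.0832 | wrist 0.055 ymid 0.5 top 0.0825 | wrist 0.065 ymid 0.4 top 0.0805 | jaw y [0.0026 0.0122 0.0214]
```

{"method": "move_arm", "body": {"rows": [{"tx": 0,"ty": 0,"tz": 1.5,"roll": 0,"hand": 1},{"tx": 0,"ty": 0,"tz": 2.5,"roll": 0,"hand": 1},{"tx": 0,"ty": 0,"tz": 2.5,"roll": 0,"hand": 1}]}}

```text
t: 22.5
tool_pos: [0.5419, -0.2062, 0.1415]
tool_rot: [3.141, 0.066, 0.001]
wrist_force: [-1.5, 0.9, 2.2]
grip_width: 0.0293
grip_force: 59.9
```

{"method": "move_arm", "body": {"rows": [{"tx": 0,"ty": 0,"tz": 1,"roll": 0,"hand": 1},{"tx": 0,"ty": 0,"tz": 1.5,"roll": 0,"hand": 1},{"tx": 0,"ty": 0,"tz": 1.5,"roll": 0,"hand": 1}]}}

```text
t: 22.75
tool_pos: [0.5418, -0.2062, 0.1406]
tool_rot: [3.14, 0.066, 0.001]
wrist_force: [-5.5, 0.7, 9.9]
grip_width: 0.0294
grip_force: 59.9
```

{"method": "move_arm", "body": {"rows": [{"tx": 0,"ty": 0,"tz": 0.5,"roll": 0,"hand": 1},{"tx": 0,"ty": 0,"tz": 1,"roll": 0,"hand": 1},{"tx": 0,"ty": 0,"tz": 1,"roll": 0,"hand": 1}]}}

```text
t: 23.0
tool_pos: [0.5417, -0.2061, 0.1398]
tool_rot: [3.141, 0.066, 0.0]
wrist_force: [-7.4, 2.2, 11.4]
grip_width: 0.0293
grip_force: 60.0
```

```bash
cat > e.py <<'E'
from h import *
C=np.array([.5866,-.2032,.0535])
for c in ["side","wrist"]:
    s=r.snapshot(c); f=cloud(s).reshape(-1,3); q=tof(C,f)
    if c=="wrist": save(s,"last_wrist")
    for x in [-.03,-.023,.025,.035,.045,.055]:
        k=(abs(q[:,0]-x)<.003)&(abs(q[:,1])<(.011 if c=="wrist" else .02))&(f[:,2]>.05)&(f[:,2]<.13)
        if k.sum()>2: print(c,x,"ymid",(np.percentile(q[k][:,1],[5,95]).mean()*1000).round(1),"top",np.percentile(f[k][:,2],95).round(4),end=" | ")
    k=(f[:,2]>.085)&(f[:,2]<.116)&(abs(q[:,0])<.01)&(q[:,1]>-.003)&(q[:,1]<.03); print()
    for z in [.086,.09,.095,.1,.105,.111]:
        b=q[k&(abs(f[:,2]-z)<.002)][:,1]*1000
        if len(b)>2: print("  jaw z",z,"y",b.min().round(1),b.max().round(1),len(b),end=";")
    print("tip",np.nanmax(q[(abs(q[:,1])<.006)&(f[:,2]>.06)&(f[:,2]<.09)&(q[:,0]<.09)][:,0]).round(4))
st=r.sense(); print(st["tool_pos"].round(4),st["wrist_force"].round(1),st["moment"].round(2))
E
python3 e.py
```

```text
side -0.03 ymid 7.1 top 0.0846 | side -0.023 ymid 4.9 top 0.085 | side 0.025 ymid 2.1 top 0.0815 | side 0.035 ymid 4.2 top 0.0823 | side 0.045 ymid 4.9 top 0.0819 | side 0.055 ymid 2.6 top 0.0818 | 
  jaw z 0.09 y 11.9 16.7 6;  jaw z 0.095 y 11.1 16.5 3;  jaw z 0.1 y 10.3 16.6 5;  jaw z 0.111 y 8.9 19.0 5;tip 0.0709
wrist -0.03 ymid 0.0 top 0.0868 | wrist -0.023 ymid 0.1 top 0.086 | wrist 0.025 ymid -0.1 top 0.0827 | wrist 0.035 ymid 0.1 top 0.0825 | wrist 0.045 ymid -0.1 top 0.0822 | wrist 0.055 ymid 0.0 top 0.0818 | 
  jaw z 0.09 y 1.4 2.8 101;  jaw z 0.095 y 2.7 4.7 124;  jaw z 0.1 y 4.2 6.3 136;  jaw z 0.105 y 6.1 8.2 160;  jaw z 0.111 y 7.8 22.1 1145;tip 0.0707
[ 0.5417 -0.206   0.1398] [-7.   1.3 11.2] [0.56 0.87 0.15]
```

{"method": "move_arm", "body": {"rows": [{"tx": 0,"ty": 0,"tz": 0.7,"roll": 0,"hand": 1},{"tx": 0,"ty": 0,"tz": 1.4,"roll": 0,"hand": 1},{"tx": 0,"ty": 0,"tz": 1.4,"roll": 0,"hand": 1}]}}

```text
t: 23.35
tool_pos: [0.5416, -0.206, 0.1384]
tool_rot: [3.141, 0.066, -0.0]
wrist_force: [-7.4, 1.8, 12.0]
grip_width: 0.0299
grip_force: 60.0
```

{"method": "move_arm", "body": {"rows": [{"tx": 0,"ty": 0,"tz": 0.7,"roll": 0,"hand": 1},{"tx": 0,"ty": 0,"tz": 1.4,"roll": 0,"hand": 1},{"tx": 0,"ty": 0,"tz": 1.4,"roll": 0,"hand": 1}]}}

```text
t: 23.6
tool_pos: [0.5415, -0.206, 0.1376]
tool_rot: [3.14, 0.066, -0.001]
wrist_force: [-10.4, 3.2, 18.5]
grip_width: 0.0296
grip_force: 60.0
```

```bash
python3 e.py
```

```text
side -0.03 ymid 9.1 top 0.0838 | side -0.023 ymid 5.0 top 0.0846 | side 0.025 ymid -1.0 top 0.0827 | side 0.035 ymid 5.9 top 0.0855 | side 0.045 ymid 6.4 top 0.0833 | side 0.055 ymid 2.9 top 0.0823 | 
  jaw z 0.086 y 10.7 20.7 6;  jaw z 0.09 y 12.4 15.9 3;  jaw z 0.095 y 10.1 20.6 7;  jaw z 0.1 y 8.5 19.4 5;  jaw z 0.111 y 8.6 17.3 4;tip 0.0709
wrist -0.03 ymid 0.0 top 0.0852 | wrist -0.023 ymid 0.2 top 0.0846 | wrist 0.025 ymid -0.0 top 0.0833 | wrist 0.035 ymid -0.2 top 0.0835 | wrist 0.045 ymid -0.3 top 0.0833 | wrist 0.055 ymid -0.2 top 0.0835 | 
  jaw z 0.086 y 1.5 1.6 3;  jaw z 0.09 y 1.4 2.9 105;  jaw z 0.095 y 2.7 4.7 135;  jaw z 0.1 y 4.4 6.3 145;  jaw z 0.105 y 6.1 8.1 149;  jaw z 0.111 y 7.8 22.1 1197;tip 0.0705
[ 0.5416 -0.206   0.1377] [-10.3   3.1  18.3] [0.76 1.78 0.19]
```

The blade is level and on the floor of the fork, and the jaw is back to its shut profile. Releasing.

{"method": "move_arm", "body": {"newtons": 20, "rows": [{"tx": 0,"ty": 0,"tz": 0,"roll": 0,"hand": 0.9},{"tx": 0,"ty": 0,"tz": 0,"roll": 0,"hand": 0.5},{"tx": 0,"ty": 0,"tz": 0,"roll": 0,"hand": 0.3},{"tx": 0,"ty": 0,"tz": 0,"roll": 0,"hand": 0.3},{"tx": 0,"ty": 0,"tz": 0,"roll": 0,"hand": 0.3}]}}

```text
t: 24.12
tool_pos: [0.5417, -0.2063, 0.1358]
tool_rot: [-3.141, -0.065, 0.0]
wrist_force: [1.0, 0.3, -0.1]
grip_width: 0.049
grip_force: 0.0
```

{"method": "move_arm", "body": {"rows": [{"tx": 0,"ty": 0,"tz": -15,"roll": 0,"hand": 0.3},{"tx": 0,"ty": 0,"tz": -40,"roll": 0,"hand": 0.3},{"tx": -5,"ty": 0,"tz": -80,"roll": 0,"hand": 0.3},{"tx": -10,"ty": 0,"tz": -100,"roll": 0,"hand": 0.3},{"tx": -10,"ty": 0,"tz": -100,"roll": 0,"hand": 0.3},{"tx": -10,"ty": 0,"tz": -100,"roll": 0,"hand": 0.3}]}}

```text
t: 24.62
tool_pos: [0.5321, -0.207, 0.2371]
tool_rot: [3.14, 0.065, 0.003]
wrist_force: [-1.0, -0.6, 0.7]
grip_width: 0.061
grip_force: 0.0
```

```bash
python3 e.py; python3 - <<'E'
from h import *
C=np.array([.5866,-.2032,.0535])
f=cloud(r.snapshot("wrist")).reshape(-1,3); q=tof(C,f)
print([(round(x*1000),np.percentile(f[(abs(q[:,0]-x)<.0015)&(abs(q[:,1])<.006)&(f[:,2]>.06)&(f[:,2]<.1)][:,2],90).round(4)) for x in np.arange(-.06,.07,.004) if ((abs(q[:,0]-x)<.0015)&(abs(q[:,1])<.006)&(f[:,2]>.06)&(f[:,2]<.1)).sum()>2])
k=(f[:,2]>.016)&(f[:,2]<.022)&(abs(q[:,0])<.08)&(abs(q[:,1])<.06);print("foot z",np.median(f[k][:,2]))
E
```

```text
side -0.03 ymid 8.4 top 0.0881 | side -0.023 ymid 4.9 top 0.085 | side 0.025 ymid 0.0 top 0.0844 | side 0.035 ymid 3.9 top 0.0844 | side 0.045 ymid 3.8 top 0.0843 | side 0.055 ymid 2.7 top 0.0817 | 
  jaw z 0.086 y 10.0 14.3 5;  jaw z 0.09 y 3.8 13.4 4;  jaw z 0.095 y 4.5 18.0 8;  jaw z 0.1 y 8.6 16.4 9;  jaw z 0.105 y 8.5 14.1 5;tip 0.0709
wrist -0.03 ymid 0.0 top 0.0857 | wrist -0.023 ymid -0.2 top 0.085 | wrist 0.025 ymid -0.9 top 0.0832 | wrist 0.035 ymid -0.9 top 0.0835 | wrist 0.045 ymid -1.0 top 0.0834 | wrist 0.055 ymid -0.8 top 0.0835 | 
  jaw z 0.09 y 1.5 3.1 34;  jaw z 0.095 y 2.9 4.6 37;  jaw z 0.1 y 4.3 6.1 46;  jaw z 0.105 y 5.7 7.5 47;  jaw z 0.111 y 7.8 21.8 416;tip 0.0704
[ 0.5313 -0.2066  0.2349] [ 0.5 -0.2 -0.3] [0.05 0.05 0.03]
[(-60, np.float64(0.0884)), (-56, np.float64(0.0886)), (-52, np.float64(0.0883)), (-48, np.float64(0.0885)), (-44, np.float64(0.0888)), (-40, np.float64(0.0884)), (-36, np.float64(0.0871)), (-32, np.float64(0.0855)), (-28, np.float64(0.0853)), (-24, np.float64(0.085)), (-20, np.float64(0.0831)), (-16, np.float64(0.083)), (-12, np.float64(0.0926)), (-8, np.float64(0.0975)), (-4, np.float64(0.0974)), (0, np.float64(0.0959)), (4, np.float64(0.0957)), (8, np.float64(0.097)), (12, np.float64(0.0922)), (16, np.float64(0.0831)), (20, np.float64(0.0833)), (24, np.float64(0.0829)), (28, np.float64(0.083)), (32, np.float64(0.0833)), (36, np.float64(0.083)), (40, np.float64(0.083)), (44, np.float64(0.0832)), (48, np.float64(0.0829)), (52, np.float64(0.0829)), (56, np.float64(0.0831)), (60, np.float64(0.0824)), (64, np.float64(0.0816)), (68, np.float64(0.0804))]
foot z 0.01870036493245192
```

View pics/last_wrist.png

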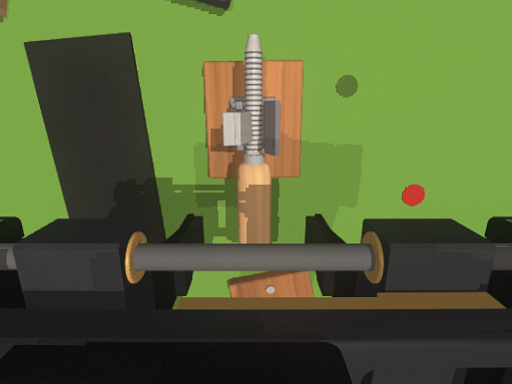

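The picture shows the rasp seated in the fork at (254,125), the jaw closed over it at (235,128), and the collar at (254,160) right at the fork with the handle on the robot's side. The blade is level at home height and the gripper is clear, so I'll check the lid and hand in.

```bash
python3 - <<'E'
from h import *
s=r.snapshot("side"); w=cloud(s)
d=r.trace("side","lid")[0]; z=np.nanpercentile(w[d["pixels"]][:,2],95); print(d["conf"],"lid top",z)
print([ (th,[round(x["conf"],2) for x in r.recognise("side",th)[:1]]) for th in ["file","cross","paint_pot"]])
if z>.16: print(r.finish_job())
E
```

```text
0.79 lid top 0.1855122837885555
[('file', [0.82]), ('cross', [0.91]), ('paint_pot', [0.83])]
the job is handed in; nothing more can be done
None
```

The job is handed in, with no verdict shown: the case is open, the file is still in it, and the rasp, laid on the mat and re-gripped by its handle, sits level in the far clip with the jaw shut over it and the collar about 3 mm from the fork. The button press peaked at 41 N through the fingertips.

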